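# Give the shear box two counted turns past the handwheel's slack

## Robot

A 7-joint arm with a two-finger parallel gripper is mounted at the origin on the work surface. World frame = base frame: x ahead of the robot, y to its left, z up, the work surface at z = 0. Lengths are in m, angles in rad, forces in N, time in s.
With the tool pointing down it reaches from about 0.4 to 0.9 m from the base axis. Payload 5.6 kg.
Tool frame: the origin (TCP) lies midway between the tips of the shut fingers; the grasp point (between the pads) lies 19 mm behind it; z points along the fingers, x is the direction in which the jaws open and shut, and the axes are right-handed (so a half turn about z gives the same grasp; the last joint's range is limited). The gripper opens to 92 mm and grips with 3 to 60 N. Pads are 20 mm wide; open, the fingers measure 128 mm over their backs; the gripper's body (75 mm by 189 mm) begins 69 mm behind the grasp point.
Start: joints at [1.165, 0.468, -0.012, 1.603, 0.006, 1.071, -0.056], TCP at [0.231, -0.608, 0.215] pointing down, gripper open.
Joint ranges: [-2.53, 2.53], [-0.31, 2.02], [-1.57, 1.55], [0.28, 2.44], [-1.29, 4.43], [0.15, 1.84], [-2.92, 2.92]. Speed limits (rad/s): [2.57, 2.57, 3.14, 3.14, 3.14, 3.14, 3.14].

## Interface

Orientations are given as [roll, pitch, yaw] about the fixed x, y, z axes, in that order (R = Rz(yaw) Ry(pitch) Rx(roll)).
In Python, from rig import r, viewer, order, models gives the robot as it stands. The module is installed in compiled form; this text tells all that it offers.
- The arm moves only by the tool arm_command, never from a script. Its argument "targets" is a list of rows, each a list of 7 numbers: the turn, a rotation vector about the world's x, y, z in rad, then the shift along the world's x, y, z in m, then the closure, from -1 (fully open) to 1 (shut). A call has exactly 10 rows; each row shifts and turns the pose as measured when the row begins; what a row does not reach is not made up. A row lasts 1/12 s, in which the tool goes at most 41.7 mm and 7.16 degrees, less where a joint would pass 70% of its speed; a pose out of reach is approached as far as the arm can. A call is refused whole if a number of a shift passes 0.0417 or a number of a turn 0.125, either way. A call with a gripper value outside its range is refused whole. The fingers move at their own pace and stop on an object; "force" is the grip in N (left out, the last holds). Time passes only in rows, so rows that do not move let the fingers close, or fill a call up. It gives the time, the measured TCP pose, the force and the opening at its end, in the units of the state.
- r.get_state(): the state, without advancing time (a new reading comes with each control period).
- viewer.read_camera(name): name is "scene" or "top" or "wrist"; returns a dict with "frame" (384x512x3 uint8, red, green, blue), "vfov" (degrees; the focal length in pixels is half the picture's height over the tangent of half this angle, whatever the lens; pixels are square), "cx", "cy" (the principal point, pixels), "R" (3x3) and "t" (3): a world point X has camera coordinates R X + t. Camera axes: x right, y down, z forward; pixel columns grow to the right and rows downward; lengths in m; the calibration is good to about 2 mm. A picture is of the moment at which its call begins. There is no depth.
- order.sign_off(): hands the job in, once; it reports no verdict.
Trained networks look in a picture, given as the dict that the camera call returned (one of the last four; its "shot" number tells which), for a name from the list of things; names that differ only in an ending like _2 or _b are one class to them, and where a whole thing is asked for, a point or a joint stands for the part that bears it (a point fixed in the world has none). Each returns a list of dicts, best first, with "score" (0 to 1); they miss things now and then, are a little off and sometimes report something else, mostly with a low value. They report only what shows in the picture. A call takes as long as a camera call. They do not tell look-alikes from the thing itself.
- models.look_for(picture, name): "point" ([column, row] in pixels, amid what is visible of it).
- models.tip_of(picture, name): "point" ([column, row] in pixels: a listed point, or the origin of a listed thing).
The state is a dict: "clock": time; "q": joint angles; "joint_velocities": joint speeds; "joint_efforts": joint torques, N m; "tcp_pos": TCP position; "orientation": TCP orientation; "force": force on the tool from outside, world axes, zero at the start; "wrist_torque": the same for the moment, N m; "width": finger opening in m.
Only numpy, scipy, OpenCV 4.12 (cv2) and the standard library are available. Lean on these libraries where they do the work, as an engineer would, in place of code of your own. Each camera call takes 0.05 s, during which the arm holds its last target. There are 200 camera calls.

## Task

Shear the box by hand: first draw the locating pin that still stands in the brass shear box and lay it in the aluminium tray without dropping it. Then wind the handwheel clockwise (as you face it) by its crank handle: it is loose on its screw, so take up the slack until the collar behind the wheel starts to turn, and only from there count two full turns of the screw, good to an eighth of a turn and no further. Leave the tin, the wash bottle and the glass cylinder as they stand.

Things in the scene. Friction and masses are not known exactly. Their poses are not given: they have to be found in the camera images.
- shear_machine: Bench direct-shear apparatus, fixed: white bed 170 x 535 mm, top at z = 50 mm, with a brass shear box in the middle, handwheel at its +y end, proving ring (112 mm wide, top z = 194 mm, from y = -124 to -236 mm) at its -y end, screw housing (90 mm wide, top z = 165 mm) from y = 150 to 225 mm. Origin: on the bench under the box's centre. y runs level along it, out of the wheel end; x across, z up.
- box_top (a point): Centre of the top face of the brass box (100 x 100 mm, 150 mm above the bench). Axes as shear_machine. Pin holes, 9.5 mm wide, through the 25 mm upper half at (x, y) = (-37, +37) and (+37, -37) mm: the pin stands in one, the other is empty (dark liner). Low lifting screws (14 mm wide, 6 mm high) at the other corners; a loading cap, 60 mm wide, 12 mm high, and a ball and 14 mm stud in the middle.
- yoke_bar (a point): Middle of the underside of the loading yoke's crossbar, 95 mm above the box: 180 mm long (x of shear_machine), 22 mm wide (y), 20 mm high, fixed, on 12 mm rods at x = +-77 mm, y = 0. It is in the way of a gripper coming straight down on the pin: lean the tool 20 to 40 degrees outwards, away from the bar (to +y for a pin at y = +37 mm, to -y for one at y = -37 mm), fingers closing along x.
- wheel_centre (a point): Centre of the aluminium handwheel, on its axis, in the mid-plane of the rim; at (0, 268, 115) mm of shear_machine. The axis is level, along y of shear_machine. Rim 142 mm across, 18 mm thick, three spokes and a hub; 44 mm of room under the rim, then bench.
- handle_mid (a point): Middle of the steel crank handle: round, 19.6 mm thick, 58 mm long, level, spinning freely on its own pin, standing out of the rim along +y of shear_machine, 60 mm from the wheel's axis; middle 46 mm out (y) from wheel_centre. Take it from above, tool leaning 20 to 50 degrees outwards (+y) to clear the wheel, closing along x; the grip need not turn as it circles. 2 N moves it in the slack, 8 N once the screw turns.
- wheel (a joint): Angle of the handwheel relative to the screw (rad): the slack. 0: back end; 2.6: front end, where the wheel drives the screw. Starts between 0.1 and 1.6. Grows as the wheel is wound clockwise (as seen looking along -y of shear_machine: over the top the handle moves to -x of shear_machine). Stays where it is left.
- screw (a joint): Angle of the feed screw with its dark 52 mm collar just behind the wheel (it bears a small thumbscrew and a white line), rad: 0 at the start, growing clockwise like the wheel. It stands still while the wheel goes through its slack, then turns with it, and does not run back. One turn (6.283) feeds the lower box half 3 mm towards the proving ring.
- pin: Loose steel locating pin standing in the box, 71 mm long, 50 g. Origin: centre of its lower tip, 33 mm below the box's top face; z along the pin to the head. Shaft 8 mm thick to z = 33 mm, flange 16 mm wide to 36 mm (rests on the box), neck 8 mm thick to 43 mm, round head 15 mm thick to 71 mm. Draw it straight up at least 35 mm before moving aside. A like pin already lies in the tray.
- pin_head (a point): Middle of the pin's round head (on its axis, 57 mm from the tip).
- tray: Open aluminium tray, fixed, 130 (x) x 180 (y) x 20 mm high, walls and floor 3 mm thick. Origin: centre of its underside. The other pin lies in it along y at about x = +35 mm.
- tin: Loose lidded moisture tin, 53 mm wide, 32 mm high; bystander. Origin: centre of its underside.
- wash_bottle: Loose white bottle, 64 mm wide, 170 mm high; bystander. Origin: centre of its underside.
- cylinder: Loose glass measuring cylinder, 230 mm high, foot 64 mm wide; bystander. Origin: centre of its underside.
There are look-alikes about, which are no part of the job. Of the things shaped like the tray, the aluminium one is meant.

How it is judged:
By the outcome, as a careful person would: the job done as asked, in the order asked, and still so for the second after the job is handed in, with the robot touching nothing.
It also fails if it takes over 72 s, if anything falls off the work surface, if the arm or the gripper's body presses on something with over 40 N, if the wrist force passes 120 N, or if a joint passes its speed limit or range.

## Working session

There is one attempt and no reset: what is moved stays moved. The work goes in short steps, Python scripts to look and compute and a tool call to move; the robot and the scene stay as the last step left them, time stands still between calls to the robot, and variables do not carry over. Pictures are saved under pics/ and viewed, about 8 in all and at most 12, crops included, and the job is handed in when it is done.

Besides the shell and the picture viewer there is one more tool, called after "Emit:" by a JSON object that holds its "fn" and its "kwargs". arm_command: Moves the arm, as the interface text tells. Its arguments: {"type":"object","properties":{"targets":{"type":"array"},"force":{"type":"number"}},"required":["targets"]}

```bash
mkdir -p pics; cat > h.py <<'E'
import numpy as np, cv2
from rig import r, viewer, order, models
def K(p):
    f=p["frame"].shape[0]/2/np.tan(np.radians(p["vfov"])/2); return f,p["cx"],p["cy"]
def proj(p,X):
    f,cx,cy=K(p); c=np.array(p["R"])@np.asarray(X,float)+np.array(p["t"]); return np.array([cx+f*c[0]/c[2],cy+f*c[1]/c[2]])
def ray(p,uv):
    f,cx,cy=K(p); R=np.array(p["R"]); d=R.T@np.array([(uv[0]-cx)/f,(uv[1]-cy)/f,1.]); return -R.T@np.array(p["t"]),d/np.linalg.norm(d)
def atz(p,uv,z):
    o,d=ray(p,uv); return o+d*(z-o[2])/d[2]
def tri(obs):
    A=np.zeros((3,3));b=np.zeros(3)
    for p,uv in obs:
        o,d=ray(p,uv);M=np.eye(3)-np.outer(d,d);A+=M;b+=M@o
    return np.linalg.solve(A,b)
def save(n,im,s=1):
    cv2.imwrite(f"pics/{n}.png",cv2.cvtColor(cv2.resize(im,None,fx=s,fy=s,interpolation=cv2.INTER_CUBIC),cv2.COLOR_RGB2BGR))
E
python3 - <<'E'
from h import *
np.set_printoptions(precision=4,suppress=True)
print(r.get_state())
P={n:viewer.read_camera(n) for n in("scene","top")}
for n,p in P.items():
    save(n+"0",p["frame"],1.5); print(n,-np.array(p["R"]).T@p["t"],p["vfov"],np.array(p["R"])[2])
    for nm in("shear_machine","box_top","yoke_bar","wheel_centre","handle_mid","pin","pin_head","tray","tin","wash_bottle","cylinder"):
        print(nm,[(np.round(d["point"],1).tolist(),round(d["score"],2)) for d in models.tip_of(p,nm)[:3]])
E
```

```text
{'clock': 0.0, 'q': array([ 1.165 ,  0.4684, -0.0116,  1.6036,  0.006 ,  1.0714, -0.0563]), 'joint_velocities': array([ 0.0007, -0.0001, -0.0006, -0.0003, -0.    ,  0.    , -0.0007]), 'joint_efforts': array([ -0.0009, -52.0579,  -0.0125, -24.3754,  -0.0566,   0.0171,
         0.0002]), 'tcp_pos': array([ 0.2304, -0.6072,  0.2136]), 'orientation': array([ 3.1415,  0.0018, -1.2081]), 'force': array([-0.4281,  0.0939,  0.5007]), 'wrist_torque': array([-0.0108, -0.0062, -0.0157]), 'width': 0.09184727703257847}
scene [1.2231 0.4018 0.9938] 43.028960730853804 [-0.5506 -0.464  -0.694 ]
shear_machine [([276.5, 246.0], 0.8)]
box_top [([277.0, 206.1], 0.66)]
yoke_bar [([278.9, 176.9], 0.61), ([257.9, 163.7], 0.29), ([395.8, 279.5], 0.2)]
wheel_centre [([385.8, 251.8], 0.95)]
handle_mid [([396.7, 274.6], 0.75), ([310.1, 203.8], 0.56)]
pin [([299.3, 210.7], 0.55)]
pin_head [([295.2, 190.7], 0.57)]
tray [([260.9, 162.5], 0.85), ([172.1, 164.6], 0.75)]
tin [([311.1, 202.4], 0.61), ([263.9, 315.3], 0.24)]
wash_bottle [([264.4, 316.6], 0.9)]
cylinder [([225.1, 292.6], 0.98)]
top [ 0.429  -0.172   1.1142] 57.915356633624334 [ 0.1128  0.0157 -0.9935]
shear_machine [([235.2, 190.9], 0.61)]
box_top [([230.4, 184.1], 0.85)]
yoke_bar [([227.6, 176.5], 0.57)]
wheel_centre [([138.5, 204.3], 0.85)]
handle_mid [([126.7, 191.1], 0.54)]
pin [([218.8, 201.9], 0.57)]
pin_head [([219.4, 199.3], 0.47), ([232.3, 189.8], 0.35)]
tray [([379.8, 213.4], 0.93), ([304.2, 264.2], 0.8), ([207.8, 136.3], 0.65)]
tin [([238.9, 254.7], 0.51)]
wash_bottle [([205.1, 134.5], 0.73), ([138.7, 202.7], 0.23)]
cylinder [([237.1, 133.0], 0.86), ([138.4, 208.4], 0.19)]
```

View pics/scene0.png

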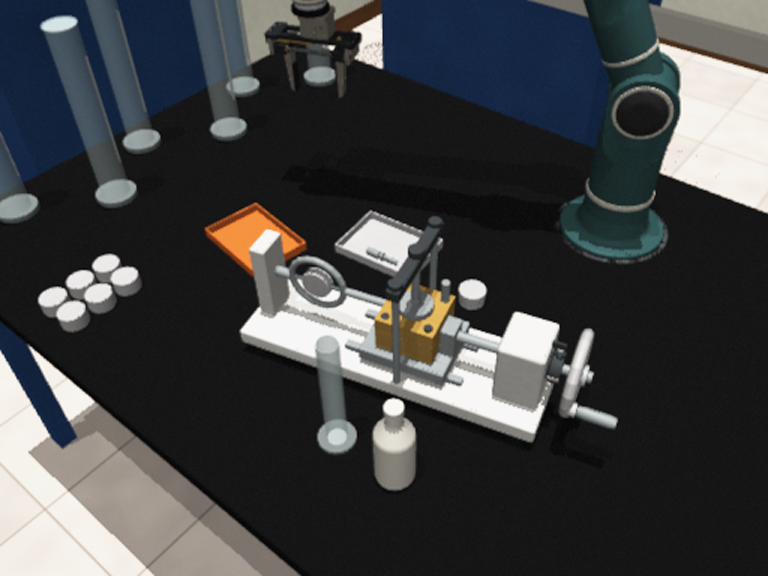

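View pics/top0.png

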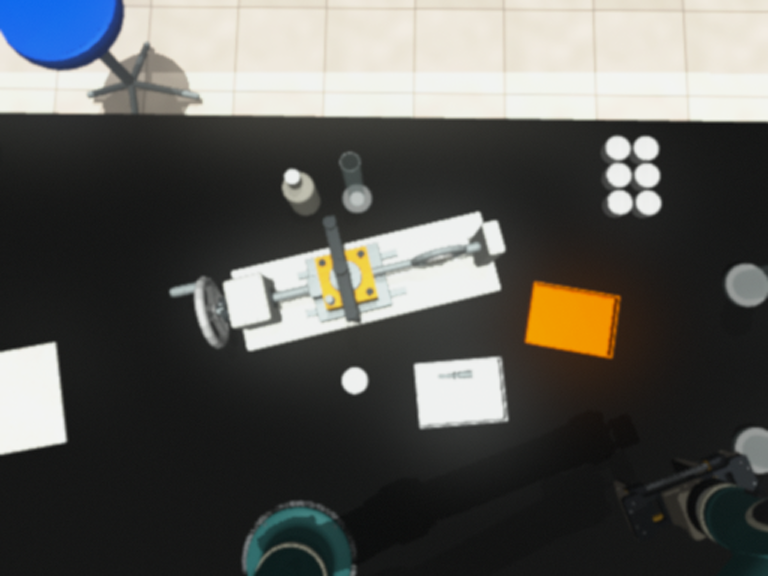

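```bash
cat > fit.py <<'E'
from h import *
from scipy.optimize import least_squares
def fit(obs):
    # obs: (pic, local pt, uv); unknown x,y,yaw of machine, z=0
    def f(v):
        c,s=np.cos(v[2]),np.sin(v[2]); e=[]
        for p,l,uv in obs:
            e+=list(proj(p,[v[0]+c*l[0]-s*l[1],v[1]+s*l[0]+c*l[1],l[2]])-uv)
        return e
    best=min((least_squares(f,[.45,-.15,a],loss="soft_l1") for a in np.arange(-3,3.2,.7)),key=lambda q:q.cost)
    return best.x,np.array(best.fun).reshape(-1,2)
E
python3 - <<'E'
from fit import *
np.set_printoptions(precision=4,suppress=True)
s=viewer.read_camera("scene");t=viewer.read_camera("top")
A={"box_top":(0,0,.15),"yoke_bar":(0,0,.245),"wheel_centre":(0,.268,.115),"shear_machine":(0,0,0)}
obs=[(p,l,np.array(models.tip_of(p,n)[0]["point"])) for p in(s,t) for n,l in A.items()]
v,e=fit(obs);print(v,e)
for n in("handle_mid","pin_head","pin"):
    a=models.tip_of(s,n);b=models.tip_of(t,n)
    X=tri([(s,a[0]["point"]),(t,b[0]["point"])]);c,q=np.cos(v[2]),np.sin(v[2]);d=X[:2]-v[:2]
    print(n,X,"local",c*d[0]+q*d[1],-q*d[0]+c*d[1])
for uv in([379.8,213.4],[304.2,264.2],[207.8,136.3]):print("tray",atz(t,uv,0))
for uv in([260.9,162.5],[172.1,164.6]):print("tray s",atz(s,uv,0))
E
```

```text
[ 0.5656 -0.0901  0.2567] [[-0.8222  0.4171]
 [-0.7087  2.2302]
 [85.4122 38.7417]
 [ 3.5116 -0.7571]
 [ 2.7014  0.2724]
 [-1.6377  2.9682]
 [ 2.956   0.4682]
 [ 2.1604 -1.9669]]
handle_mid [0.543  0.2219 0.1034] local 0.057380311777885086 0.30746578265616964Traceback (most recent call last):
  File "<stdin>", line 9, in <module>
IndexError: list index out of range
```

Scene picture: the machine lies with its wheel at (578,377) and the pin at (446,288) display pixels. Two things are shaped like the tray: the grey one at (388,243) with a pin in it, and an orange one at (257,237). The grey one fits aluminium and holds the like pin. In the top picture, the pin is at (331,300), which is the (-37,+37) corner. The grey tray is at (460,392), the tin at (355,380), and the handle at (185,292).

```bash
cat > loc.py <<'E'
from fit import *
np.set_printoptions(precision=4,suppress=True)
def near(l,uv,d=14):
    l=[np.array(x["point"]) for x in l if np.hypot(*(np.array(x["point"])-uv))<d]; return l[0] if l else None
if __name__=="__main__":
    A={"box_top":((0,0,.15),(277,206),(230,184)),"yoke_bar":((0,0,.245),(278,177),(227,176)),"wheel_centre":((0,.268,.115),(386,252),(138,204)),"shear_machine":((0,0,0),(276,246),(235,191)),
       "pin_head":((-.037,.037,.174),(297,191),(219,199)),"pin":((-.037,.037,.117),(299,211),(219,202))}
    B={"handle_mid":((397,275),(126,192)),"tray":((260,162),(305,263))}
    obs=[];H={k:[] for k in B}
    for i in range(3):
        s=viewer.read_camera("scene");t=viewer.read_camera("top")
        for n,(l,us,ut) in A.items():
            for p,u in((s,us),(t,ut)):
                q=near(models.tip_of(p,n),u)
                if q is not None: obs.append((p,l,q))
        for n in B:
            a,b=[near(models.tip_of(p,n),u,10) for p,u in zip((s,t),B[n])]
            if a is not None and b is not None:H[n].append(np.r_[tri([(s,a),(t,b)]),a,b])
    v,e=fit(obs);print(v,len(obs));print(np.c_[[o[2] for o in obs],e][:14])
    print(H)
    for p,n in((s,"scene"),(t,"top")):
        im=p["frame"].copy();c,q=np.cos(v[2]),np.sin(v[2])
        W=lambda l:[v[0]+c*l[0]-q*l[1],v[1]+q*l[0]+c*l[1],l[2]]
        big=cv2.resize(im,None,fx=3,fy=3,interpolation=cv2.INTER_CUBIC)
        for L in([(-.05,-.05,.15),(.05,-.05,.15),(.05,.05,.15),(-.05,.05,.15)],[(-.045,.15,.165),(.045,.15,.165),(.045,.225,.165),(-.045,.225,.165)],[(-.09,-.011,.265),(.09,-.011,.265),(.09,.011,.265),(-.09,.011,.265)],[(.071*np.cos(a),.268,.115+.071*np.sin(a)) for a in np.arange(0,6.28,.2)]):
            cv2.polylines(big,[np.array([proj(p,W(l))*3+1 for l in L],int)],True,(255,0,255),1)
        u,w=(225,150) if n=="scene" else (105,130)
        save("ov_"+n,big[3*w:3*w+450,3*u:3*u+600])
    a=cv2.imread("pics/ov_scene.png");b=cv2.imread("pics/ov_top.png");cv2.imwrite("pics/ov.png",cv2.resize(np.vstack([a,b]),(400,600)) if 0 else np.vstack([a[:300],b[:300]]))
E
python3 loc.py
```

```text
[ 0.564  -0.0906  0.2539] 31
[[277.3    202.8     -0.6982   2.149 ]
 [229.3    184.       0.1757  -0.4651]
 [276.2    178.6      0.8283  -2.7362]
 [227.     177.9     -0.5454   0.39  ]
 [386.9    252.6     -2.7401  -3.6588]
 [136.1    204.8      4.3567   1.9645]
 [276.     244.7      0.0179   0.0781]
 [232.8    190.6      0.4122  -0.5779]
 [296.6    191.4      0.2424   0.8805]
 [218.2    202.5      0.4186  -3.9689]
 [300.3    209.9     -4.3525  -1.2139]
 [231.3    181.8     -1.8243   1.7349]
 [278.2    176.1     -1.1717  -0.2362]
 [384.6    249.5     -0.4401  -0.5588]]
{'handle_mid': [array([  0.5401,   0.2146,   0.0908, 393.    , 277.5   , 129.8   ,
       192.    ]), array([  0.5445,   0.2245,   0.0944, 393.9   , 280.3   , 124.5   ,
       191.2   ]), array([  0.535 ,   0.2282,   0.0878, 395.2   , 280.3   , 122.8   ,
       195.2   ])], 'tray': [array([  0.3457,  -0.3216,   0.0119, 258.6   , 163.1   , 304.4   ,
       260.7   ]), array([  0.3458,  -0.3239,   0.0108, 258.3   , 163.1   , 305.3   ,
       260.5   ]), array([  0.3485,  -0.3301,   0.0108, 255.1   , 162.7   , 306.4   ,
       260.3   ])]}
```

Emit:
{"fn": "arm_command", "kwargs": {"targets": [[0, 0, 0.12, 0, 0, 0.04, -0.5], [0, 0, 0.12, 0, 0, 0.04, -0.5], [0, 0, 0.12, 0, 0, 0.04, -0.5], [0, 0, 0.12, 0, 0.02, 0.035, -0.5], [0, 0, 0.12, 0.015, 0.035, 0, -0.5], [0, 0, 0.12, 0.015, 0.035, 0, -0.5], [0, 0, 0.12, 0.015, 0.035, 0, -0.5], [0, 0, 0.12, 0.015, 0.035, 0, -0.5], [0, 0, 0.12, 0.015, 0.035, 0, -0.5], [0, 0, 0.12, 0.015, 0.035, 0, -0.5]]}}

```text
clock: 5.43
tcp_pos: [0.3154, -0.3734, 0.3743]
orientation: [3.127, 0.007, 0.028]
force: [0.7, -0.5, 0.9]
width: 0.0692
```

View pics/ov.png

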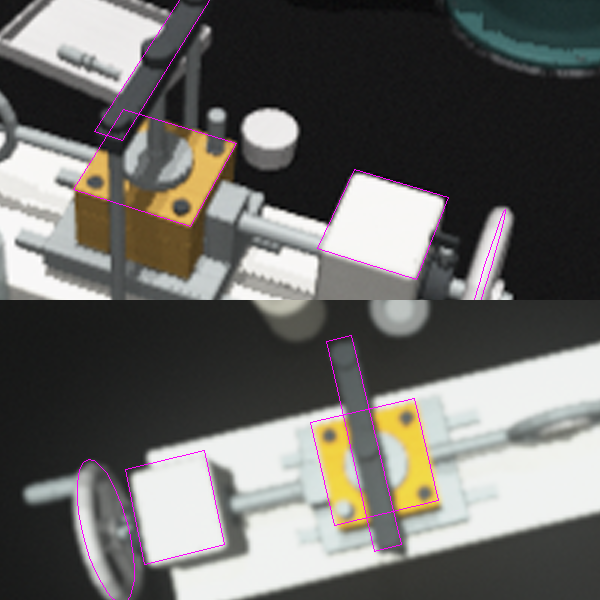

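Overlay: the fitted outlines lie on the box, bar, housing and wheel to about 3 mm, and the pin is at the (-37,+37) corner. Next I go to a leaned stance 200 mm behind the pin head and look from close by.

```bash
cat > go.py <<'E'
from h import *
from scipy.spatial.transform import Rotation as Ro
V=np.array([.564,-.0906,.2539])
def W(l,v=V): 
    c,q=np.cos(v[2]),np.sin(v[2]); return np.array([v[0]+c*l[0]-q*l[1],v[1]+q*l[0]+c*l[1],l[2]])
def Rt(lean,v=V):
    x=W((1,0,0),v)-W((0,0,0),v); y=W((0,1,0),v)-W((0,0,0),v); z=-np.sin(lean)*y-np.cos(lean)*np.array([0,0,1.]); return np.c_[x,np.cross(z,x),z]
def plan(tcp,R,n):
    s=r.get_state(); R0=Ro.from_euler("xyz",s["orientation"]).as_matrix()
    rv=Ro.from_matrix(R@R0.T).as_rotvec(); d=np.array(tcp)-s["tcp_pos"]
    print("clock",s["clock"],"tot rot",rv.round(3),"shift",d.round(4),"per row/%d"%n,(rv/n).round(3),(d/n).round(4))
E
python3 - <<'E'
from go import *
R=Rt(np.radians(28)); G=W((-.037,.041,.178)); plan(G+(.019-.2)*R[:,2],R,10)
E
```

```text
clock 5.4333 tot rot [-0.469 -0.073  0.223] shift [ 0.1811  0.3955 -0.0365] per row/10 [-0.047 -0.007  0.022] [ 0.0181  0.0395 -0.0037]
```

Emit:
{"fn": "arm_command", "kwargs": {"targets": [[-0.047, -0.007, 0.022, 0.018, 0.0395, 0, -0.5], [-0.047, -0.007, 0.022, 0.018, 0.0395, 0, -0.5], [-0.047, -0.007, 0.022, 0.018, 0.0395, 0, -0.5], [-0.047, -0.007, 0.022, 0.018, 0.0395, 0, -0.5], [-0.047, -0.007, 0.022, 0.018, 0.0395, 0, -0.5], [-0.047, -0.007, 0.022, 0.018, 0.0395, 0, -0.5], [-0.047, -0.007, 0.022, 0.018, 0.0395, -0.009, -0.5], [-0.047, -0.007, 0.022, 0.018, 0.0395, -0.009, -0.5], [-0.047, -0.007, 0.022, 0.018, 0.0395, -0.009, -0.5], [-0.047, -0.007, 0.022, 0.018, 0.0395, -0.009, -0.5]]}}

```text
clock: 6.27
tcp_pos: [0.485, 0.0047, 0.3505]
orientation: [2.611, -0.022, 0.263]
force: [0.4, -0.7, -0.3]
width: 0.069
```

```bash
python3 - <<'E'
from go import *
R=Rt(np.radians(28)); G=W((-.037,.041,.178)); plan(G+(.019-.2)*R[:,2],R,1)
p=viewer.read_camera("wrist"); 
for n,l in(("pin_head",(-.037,.037,.174)),("pin",(-.037,.037,.117)),("box_top",(0,0,.15))):
    print(n,[(np.round(d["point"],1),round(d["score"],2)) for d in models.tip_of(p,n)],"pred",proj(p,W(l)).round(1))
im=cv2.resize(p["frame"],None,fx=1.5,fy=1.5)
for L in([(-.05,-.05,.15),(.05,-.05,.15),(.05,.05,.15),(-.05,.05,.15)],[(-.037,.037,.117+.071),(-.037,.037,.15)]):
    cv2.polylines(im,[np.array([proj(p,W(l))*1.5 for l in L],int)],True,(255,0,255),1)
save("w1",im)
E
```

```text
clock 6.2667 tot rot [ 0.035  0.032 -0.008] shift [ 0.0115  0.0174 -0.0126] per row/1 [ 0.035  0.032 -0.008] [ 0.0115  0.0174 -0.0126]
pin_head [(array([260.4, 156.6]), 0.63)] pred [262.  154.7]
pin [(array([260.6, 129. ]), 0.57)] pred [260.  127.2]
box_top [(array([289.9, 165.3]), 0.93)] pred [289.4 166.6]
```

View pics/w1.png

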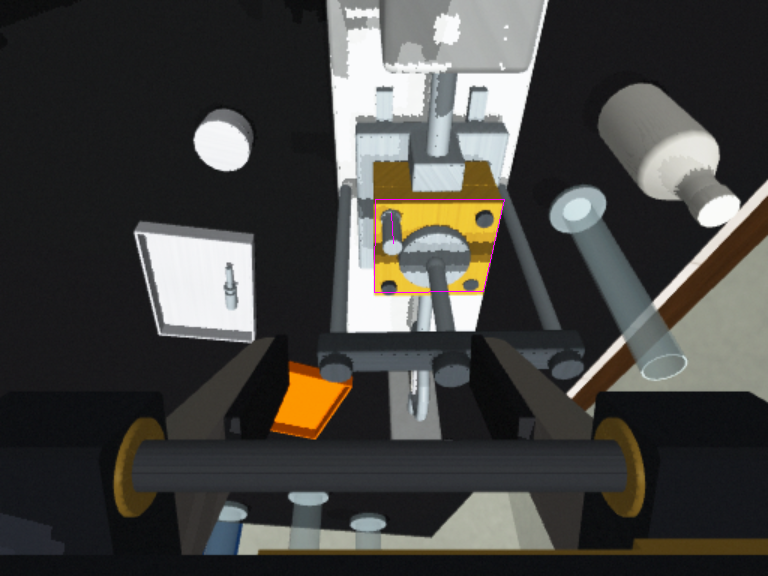

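The wrist view shows the pin head at (393,246) display pixels. The predicted box outline and pin axis lie within about 1 mm of the real ones. The grey tray with the like pin is at (195,283), and the orange one is separate. Advancing to a 60 mm standoff.

```bash
python3 - <<'E'
from go import *
R=Rt(np.radians(28)); G=W((-.037,.041,.178)); plan(G+(.019-.06)*R[:,2],R,8)
E
```

```text
clock 6.4667 tot rot [ 0.03   0.023 -0.013] shift [ 0.0287 -0.0464 -0.1335] per row/8 [ 0.004  0.003 -0.002] [ 0.0036 -0.0058 -0.0167]
```

Emit:
{"fn": "arm_command", "kwargs": {"targets": [[0.008, 0.006, -0.003, 0.0036, -0.0058, -0.0167, 0.1], [0.008, 0.006, -0.003, 0.0036, -0.0058, -0.0167, 0.1], [0.008, 0.006, -0.003, 0.0036, -0.0058, -0.0167, 0.1], [0.006, 0.005, -0.003, 0.0036, -0.0058, -0.0167, 0.1], [0, 0, 0, 0.0036, -0.0058, -0.0167, 0.1], [0, 0, 0, 0.0036, -0.0058, -0.0167, 0.1], [0, 0, 0, 0.0036, -0.0058, -0.0167, 0.1], [0, 0, 0, 0.0036, -0.0058, -0.0167, 0.1], [0, 0, 0, 0, 0, 0, 0.1], [0, 0, 0, 0, 0, 0, 0.1]]}}

```text
clock: 7.3
tcp_pos: [0.5111, -0.0684, 0.2105]
orientation: [2.643, -0.004, 0.214]
force: [-0.3, 0.1, 0.4]
width: 0.0414
```

```bash
python3 - <<'E'
from go import *
R=Rt(np.radians(28)); G=W((-.037,.041,.178)); plan(G+(.019)*R[:,2],R,8)
p=viewer.read_camera("wrist"); print([ (np.round(d["point"],1),round(d["score"],2)) for d in models.tip_of(p,"pin_head")],proj(p,W((-.037,.037,.174))),proj(p,W((-.037,.037,.188))))
save("w2",p["frame"][60:330,60:430],2)
E
```

```text
clock 7.3 tot rot [0.009 0.006 0.04 ] shift [ 0.009  -0.0004 -0.0493] per row/8 [0.001 0.001 0.005] [ 0.0011 -0.     -0.0062]
[(array([263.1, 195. ]), 0.72)] [265.22096215 190.70394278] [265.98354184 205.77922296]
```

View pics/w2.png

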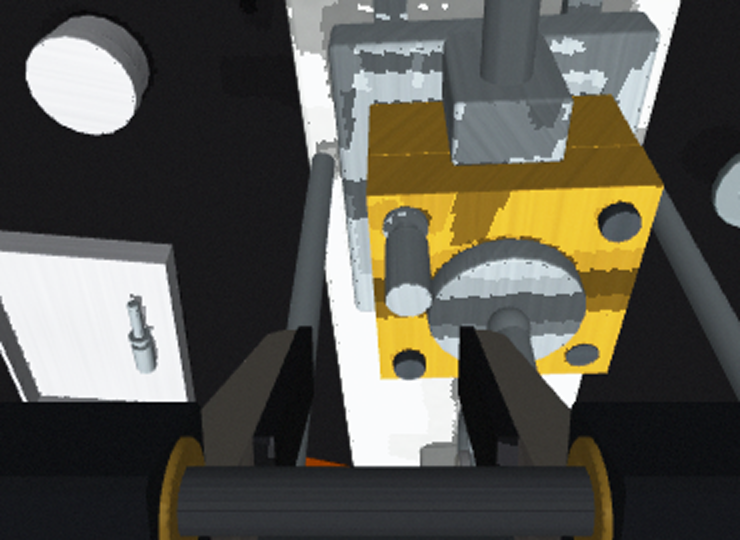

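The wrist view shows the pin head at (409,299) in the crop, between the lines of the two fingers and about 1 mm from the prediction. The tool drifted about 25 mm inwards, so I correct that first and then go in.

Emit:
{"fn": "arm_command", "kwargs": {"targets": [[0.003, 0.002, 0.014, -0.001, 0.009, 0.002, 0.1], [0.003, 0.002, 0.014, -0.001, 0.009, 0.002, 0.1], [0.003, 0.002, 0.012, 0, 0.009, 0, 0.1], [0, 0, 0, 0, 0, 0, 0.1], [0, 0, 0, 0, 0, 0, 0.1], [0, 0, 0, 0, 0, 0, 0.1], [0, 0, 0, 0, 0, 0, 0.1], [0, 0, 0, 0, 0, 0, 0.1], [0, 0, 0, 0, 0, 0, 0.1], [0, 0, 0, 0, 0, 0, 0.1]]}}

```text
clock: 8.23
tcp_pos: [0.5109, -0.0353, 0.2206]
orientation: [2.651, -0.009, 0.262]
force: [0.1, 0.2, 0.2]
width: 0.0414
```

```bash
python3 - <<'E'
from go import *
R=Rt(np.radians(28)); G=W((-.037,.041,.178)); plan(G+(.019)*R[:,2],R,6)
E
```

```text
clock 8.2333 tot rot [-0.001  0.01  -0.008] shift [ 0.0092 -0.0336 -0.0594] per row/6 [-0.     0.002 -0.001] [ 0.0015 -0.0056 -0.0099]
```

Emit:
{"fn": "arm_command", "kwargs": {"targets": [[0, 0.002, -0.001, 0.0015, -0.0055, -0.01, 0.1], [0, 0.002, -0.001, 0.0015, -0.0055, -0.01, 0.1], [0, 0.002, -0.001, 0.0015, -0.0055, -0.01, 0.1], [0, 0.002, -0.001, 0.0015, -0.0055, -0.01, 0.1], [0, 0.002, -0.001, 0.0015, -0.004, -0.008, 0.1], [0, 0, 0, 0.001, -0.002, -0.004, 0.1], [0, 0, 0, 0, 0, 0, 0.1], [0, 0, 0, 0, 0, 0, 0.1], [0, 0, 0, 0, 0, 0, 0.1], [0, 0, 0, 0, 0, 0, 0.1]]}}

```text
clock: 9.07
tcp_pos: [0.5188, -0.0681, 0.1603]
orientation: [2.655, 0.006, 0.254]
force: [-0.2, -0.7, 0.2]
width: 0.0415
```

```bash
python3 - <<'E'
from go import *
R=Rt(np.radians(28)); G=W((-.037,.041,.178)); plan(G+(.019)*R[:,2],R,1); print(r.get_state()["force"])
E
```

```text
clock 9.0667 tot rot [-0.001 -0.006  0.   ] shift [ 0.0013 -0.0007  0.0009] per row/1 [-0.001 -0.006  0.   ] [ 0.0013 -0.0007  0.0009]
[-0.19390302 -0.68914161  0.23186449]
```

Within 1.5 mm of target. Closing.

Emit:
{"fn": "arm_command", "kwargs": {"targets": [[0, 0, 0, 0, 0, 0, 1], [0, 0, 0, 0, 0, 0, 1], [0, 0, 0, 0, 0, 0, 1], [0, 0, 0, 0, 0, 0, 1], [0, 0, 0, 0, 0, 0, 1], [0, 0, 0, 0, 0, 0, 1], [0, 0, 0, 0, 0, 0.004, 1], [0, 0, 0, 0, 0, 0.005, 1], [0, 0, 0, 0, 0, 0.006, 1], [0, 0, 0, 0, 0, 0.006, 1]], "force": 30}}

```text
clock: 9.9
tcp_pos: [0.5187, -0.067, 0.1835]
orientation: [2.656, 0.005, 0.256]
force: [-0.2, 0.1, -0.6]
width: 0.0141
```

```bash
python3 - <<'E'
from h import *
s=r.get_state();print(s["tcp_pos"],s["force"],s["wrist_torque"],s["width"])
p=viewer.read_camera("scene");im=p["frame"];save("s2",im[130:260,220:420],3)
E
```

```text
[ 0.51871926 -0.06696441  0.18354615] [-0.15866866  0.11297256 -0.57426528] [0.46016296 0.00836144 0.03901224] 0.014147142438592839
```

View pics/s2.png

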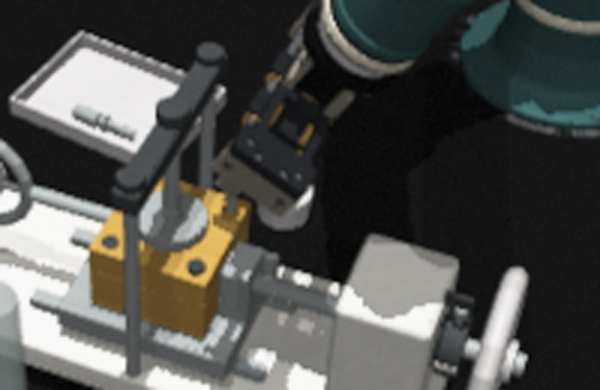

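The scene crop shows the head held in the fingers at the box corner (235,200), with the opening at 14.1 mm. Next I lift well clear, then go sideways along machine -x, away from the rods.

Emit:
{"fn": "arm_command", "kwargs": {"targets": [[0, 0, 0, 0, 0, 0.015, 1], [0, 0, 0, 0, 0, 0.02, 1], [0, 0, 0, 0, 0, 0.025, 1], [0, 0, 0, -0.01, -0.0025, 0.025, 1], [0, 0, 0, -0.025, -0.006, 0.015, 1], [0, 0, 0, -0.03, -0.0075, 0, 1], [0, 0, 0, -0.03, -0.0075, 0, 1], [0, 0, 0, -0.03, -0.0075, 0, 1], [0, 0, 0, -0.03, -0.0075, 0, 1], [0, 0, 0, -0.03, -0.0075, 0, 1]]}}

```text
clock: 10.78
tcp_pos: [0.3335, -0.11, 0.291]
orientation: [2.659, -0.004, 0.261]
force: [0.0, 0.2, -0.8]
width: 0.0142
```

```bash
python3 - <<'E'
from go import *
s=r.get_state();print(s["tcp_pos"],s["q"],s["width"],s["wrist_torque"])
t=viewer.read_camera("top")
f=t["frame"][225:300,265:350].astype(int)
m=((f.min(2)>120)).astype(np.uint8)
c=max(cv2.findContours(m,0,2)[0],key=cv2.contourArea); R=cv2.boxPoints(cv2.minAreaRect(c))+[265,225]
for u in R: print(u,atz(t,u,.01))
print(np.mean([atz(t,u,.015) for u in R],0))
for d in models.tip_of(t,"pin")+models.tip_of(t,"tray"): print(d["point"],d["score"],atz(t,d["point"],.005))
E
```

```text
[ 0.3334743  -0.11004802  0.29098261] [ 0.79818406 -0.28031101 -0.83227199  2.26822556  0.31932075  0.96782389
  0.06429776] 0.014236679340301815 [ 0.42909119  0.10808402 -0.00434561]
[275.20452309 241.85178566] [ 0.40059521 -0.22776821  0.01      ]
[334.49532318 236.69606209] [ 0.42017753 -0.41403545  0.01      ]
[338.29270172 280.36585236] [ 0.28587939 -0.42469607  0.01      ]
[279.00189972 285.52157593] [ 0.2664854  -0.24104996  0.01      ]
[ 0.34367267 -0.32618592  0.015     ]
[228.5, 182.8] 0.48 [ 0.58664268 -0.07513339  0.005     ]
[231.0, 271.7] 0.39 [ 0.30504767 -0.09042588  0.005     ]
[305.7, 262.1] 0.92 [ 0.33929468 -0.32437922  0.005     ]
```

Emit:
{"fn": "arm_command", "kwargs": {"targets": [[0.09, 0.023, 0, 0, -0.02, 0, 1], [0.1, 0.026, 0, 0, -0.02, 0, 1], [0.1, 0.026, 0, 0, -0.02, 0, 1], [0.1, 0.026, 0, 0, -0.02, 0, 1], [0.1, 0.026, 0, 0, -0.02, 0, 1], [0.1, 0.026, 0, 0, -0.02, 0, 1], [0.1, 0.026, 0, 0, -0.02, 0, 1], [0.1, 0.026, 0, 0, -0.02, 0, 1], [0.1, 0.026, 0, 0, -0.02, 0, 1], [0.1, 0.026, 0, 0, -0.02, 0, 1]]}}

```text
clock: 11.77
tcp_pos: [0.3475, -0.3136, 0.2958]
orientation: [-2.581, -0.043, 0.275]
force: [1.6, -0.7, 0.4]
width: 0.0144
```

```bash
cat >> go.py <<'E'
def tool(v=V):
    s=r.get_state(); R=Ro.from_euler("xyz",s["orientation"]).as_matrix(); return s,R
E
python3 - <<'E'
from go import *
s,R=tool();print(s["tcp_pos"],s["q"].round(2),s["width"],s["wrist_torque"]);print(R.round(3))
# pin axis in the tool frame, as grasped (lean 28)
E
```

```text
[ 0.34751744 -0.31364774  0.29584044] [ 0.99  0.4  -0.18  1.64 -0.22  1.59  1.14] 0.014363858589483483 [-0.59311839 -0.22561834 -0.02977812]
[[ 0.962  0.251 -0.11 ]
 [ 0.271 -0.809  0.522]
 [ 0.043 -0.531 -0.846]]
```

```bash
cat >> go.py <<'E'
Rg=Ro.from_euler("xyz",[2.656,.005,.256]).as_matrix(); Tg=np.array([.5188,-.068,.1603])
tipT,headT=[Rg.T@(W((-.037,.037,z))-Tg) for z in(.117,.174)]
E
python3 - <<'E'
from go import *
print(tipT,headT)
s,R=tool()
for n,l in(("tip",tipT),("head",headT)): print(n,s["tcp_pos"]+R@l)
L=np.radians(-46);Rn=Rt(L); 
a=Rn@(headT-tipT); print("axis",a/.057)
th=np.arccos(a[2]/.057)
# tip lower rim height = tipz - 4mm*sin(th)
T=np.array([.335,-.285,.004+.004*np.sin(th)]); tcp=T-Rn@tipT
print("tcp",tcp,"finger corner z",tcp[2]-.010*abs(Rn[2,1]),"head",tcp+Rn@headT)
plan(tcp+[0,0,.1],Rn,6)
p=viewer.read_camera("wrist");save("w3",p["frame"],1.2)
E
```

```text
[ 0.00129861 -0.02353997  0.03653012] [ 0.00101361  0.00306346 -0.01387997]
tip [ 0.33884681 -0.27519782  0.27749131]
head [ 0.35078266 -0.32309101  0.30600059]
axis [ 0.23639206 -0.93085667  0.27861201]
tcp [ 0.34445081 -0.32658928  0.01628433] finger corner z 0.009090933841892591 head [ 0.34847435 -0.33805883  0.0237225 ]
clock 11.7667 tot rot [ 0.223  0.104 -0.015] shift [-0.0031 -0.0129 -0.1796] per row/6 [ 0.037  0.017 -0.003] [-0.0005 -0.0022 -0.0299]
```

View pics/w3.png

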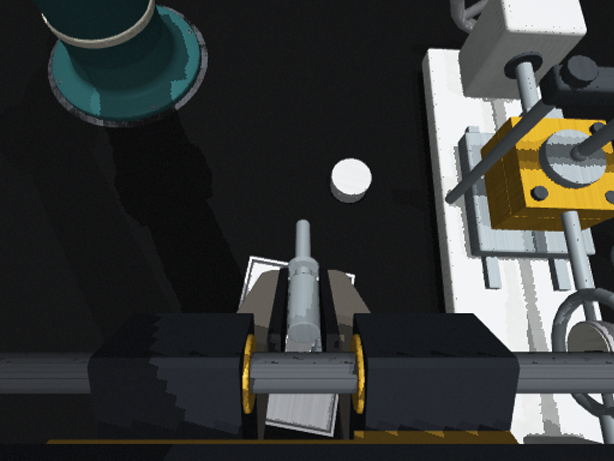

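The wrist view shows the pin held straight in the fingers: head at (303,330), tip at (303,222). Below it are the tray, and the tin at (350,180). I will lower it nearly flat beside the like pin, at tray x of about -20 mm.

```bash
cat > lay.py <<'E'
from go import *
v=np.array([0,0,.1]);Rn=Rt(np.radians(-50),v)
a=Rn@(headT-tipT); th=np.arccos(a[2]/.057)
T=np.array([.318,-.285,.0045+.004*np.sin(th)]); tcp=T-Rn@tipT
E
python3 - <<'E'
from lay import *
print("tcp",tcp,"finger corner z",tcp[2]-.010*abs(Rn[2,1]),"head",tcp+Rn@headT,a/.057)
plan(tcp+[0,0,.07],Rn,7)
E
```

```text
tcp [ 0.32101218 -0.32802914  0.01385844] finger corner z 0.006197998053358634 head [ 0.32327882 -0.34046682  0.02043357] [ 0.09261079 -0.97310206  0.21093986]
clock 11.8167 tot rot [ 0.288  0.09  -0.159] shift [-0.0251 -0.008  -0.2042] per row/7 [ 0.041  0.013 -0.023] [-0.0036 -0.0011 -0.0292]
```

Emit:
{"fn": "arm_command", "kwargs": {"targets": [[0.041, 0.013, -0.023, -0.0036, -0.0011, -0.025, 1], [0.041, 0.013, -0.023, -0.0036, -0.0011, -0.028, 1], [0.041, 0.013, -0.023, -0.0036, -0.0011, -0.028, 1], [0.041, 0.013, -0.023, -0.0036, -0.0011, -0.028, 1], [0.041, 0.013, -0.023, -0.0036, -0.0011, -0.028, 1], [0.041, 0.013, -0.023, -0.0036, -0.0011, -0.028, 1], [0.041, 0.013, -0.023, -0.0036, -0.0011, -0.015, 1], [0, 0, 0, 0, 0, -0.005, 1], [0, 0, 0, 0, 0, 0, 1], [0, 0, 0, 0, 0, 0, 1]]}}

```text
clock: 12.65
tcp_pos: [0.3259, -0.3346, 0.0734]
orientation: [-2.241, 0.016, 0.094]
force: [0.1, 0.8, 0.4]
width: 0.0145
```

```bash
python3 - <<'E'
from lay import *
plan(tcp,Rn,6); print(r.get_state()["q"].round(2))
E
```

```text
clock 12.65 tot rot [-0.026 -0.019  0.006] shift [-0.0049  0.0066 -0.0596] per row/6 [-0.004 -0.003  0.001] [-0.0008  0.0011 -0.0099]
[ 1.07  0.86 -0.13  1.6  -0.3   1.5   1.19]
```

Emit:
{"fn": "arm_command", "kwargs": {"targets": [[-0.007, -0.005, 0, -0.001, 0.001, -0.01, 1], [-0.007, -0.005, 0, -0.001, 0.001, -0.01, 1], [-0.006, -0.005, 0, -0.001, 0.001, -0.01, 1], [-0.006, -0.004, 0, -0.001, 0.001, -0.01, 1], [0, 0, 0, -0.001, 0.001, -0.007, 1], [0, 0, 0, 0, 0.001, -0.004, 1], [0, 0, 0, 0, 0, -0.002, 1], [0, 0, 0, 0, 0, 0, 1], [0, 0, 0, 0, 0, 0, 1], [0, 0, 0, 0, 0, 0, 1]]}}

```text
clock: 13.48
tcp_pos: [0.3249, -0.3291, 0.0205]
orientation: [-2.284, -0.01, 0.101]
force: [0.0, 0.3, -0.7]
width: 0.0145
```

```bash
python3 - <<'E'
from lay import *
plan(tcp,Rn,1); print(r.get_state()["force"],r.get_state()["wrist_torque"])
E
```

```text
clock 13.4833 tot rot [ 0.014  0.011 -0.001] shift [-0.0039  0.0011 -0.0067] per row/1 [ 0.014  0.011 -0.001] [-0.0039  0.0011 -0.0067]
[ 0.04583596  0.30320629 -0.69923348] [-0.87898655 -0.09445591 -0.04580108]
```

Emit:
{"fn": "arm_command", "kwargs": {"targets": [[0.007, 0.005, 0, -0.001, 0, -0.0015, 1], [0.007, 0.005, 0, -0.001, 0, -0.0015, 1], [0, 0, 0, -0.001, 0, -0.0015, 1], [0, 0, 0, 0, 0, -0.0015, 1], [0, 0, 0, 0, 0, 0, 1], [0, 0, 0, 0, 0, 0, 1], [0, 0, 0, 0, 0, 0, 1], [0, 0, 0, 0, 0, 0, 1], [0, 0, 0, 0, 0, 0, 1], [0, 0, 0, 0, 0, 0, 1]], "force": 10}}

```text
clock: 14.32
tcp_pos: [0.322, -0.33, 0.0145]
orientation: [-2.269, -0.001, 0.1]
force: [0.0, -0.5, -0.4]
width: 0.0145
```

```bash
python3 - <<'E'
from lay import *
plan(tcp,Rn,1); s=r.get_state();print(s["force"],s["wrist_torque"],s["width"])
p=viewer.read_camera("scene");a=p["frame"][120:210,210:330]
q=viewer.read_camera("wrist");b=q["frame"]
A=cv2.resize(a,(480,360),interpolation=2);B=cv2.resize(b[150:,150:400],(320,300))
im=np.zeros((360,800,3),np.uint8);im[:,:480]=A;im[:300,480:]=B;save("c1",im)
E
```

```text
clock 14.3167 tot rot [-0.     0.001 -0.   ] shift [-0.001   0.002  -0.0007] per row/1 [-0.     0.001 -0.   ] [-0.001   0.002  -0.0007]
[ 0.04283214 -0.52232195 -0.35783444] [-0.88899372 -0.1271021   0.01597182] 0.014509499191976761
```

View pics/c1.png

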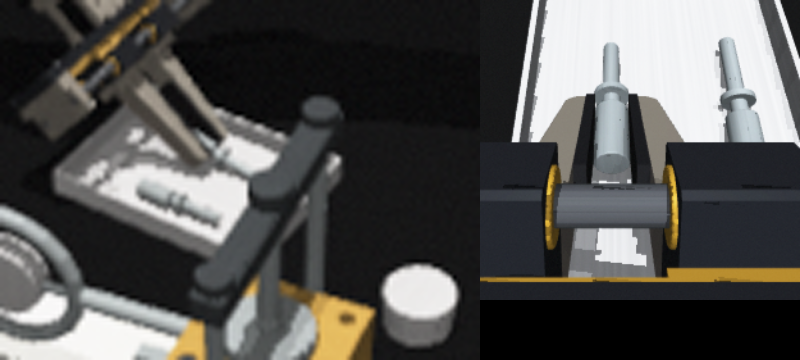

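Both pins show over the tray: the held one at (612,120), the other at (735,100). No contact force yet, so I ease down 2.5 mm more.

Emit:
{"fn": "arm_command", "kwargs": {"targets": [[0, 0, 0, 0, 0, -0.001, 1], [0, 0, 0, 0, 0, -0.001, 1], [0, 0, 0, 0, 0, -0.0005, 1], [0, 0, 0, 0, 0, 0, 1], [0, 0, 0, 0, 0, 0, 1], [0, 0, 0, 0, 0, 0, 1], [0, 0, 0, 0, 0, 0, 1], [0, 0, 0, 0, 0, 0, 1], [0, 0, 0, 0, 0, 0, 1], [0, 0, 0, 0, 0, 0, 1]], "force": 5}}

```text
clock: 15.25
tcp_pos: [0.322, -0.3303, 0.0124]
orientation: [-2.269, -0.001, 0.1]
force: [-0.3, -0.3, 0.4]
width: 0.0145
```

Emit:
{"fn": "arm_command", "kwargs": {"targets": [[0, 0, 0, 0, 0, -0.0008, 1], [0, 0, 0, 0, 0, -0.0007, 1], [0, 0, 0, 0, 0, 0, 1], [0, 0, 0, 0, 0, 0, 1], [0, 0, 0, 0, 0, 0, 1], [0, 0, 0, 0, 0, 0, 1], [0, 0, 0, 0, 0, 0, 1], [0, 0, 0, 0, 0, 0, 1], [0, 0, 0, 0, 0, 0, 1], [0, 0, 0, 0, 0, 0, 1]], "force": 4}}

```text
clock: 16.08
tcp_pos: [0.322, -0.3304, 0.0109]
orientation: [-2.269, -0.001, 0.1]
force: [-0.3, -0.3, 1.3]
width: 0.0147
```

```bash
python3 - <<'E'
from lay import *
s=r.get_state();print(s["tcp_pos"],s["force"],s["wrist_torque"],s["width"])
E
```

```text
[ 0.32203998 -0.33043008  0.01087942] [-0.29762002 -0.31923141  1.33263544] [-0.73512516 -0.1381674   0.0136736 ] 0.014749317974454952
```

Contact is felt (+1.3 N). Releasing gently.

Emit:
{"fn": "arm_command", "kwargs": {"targets": [[0, 0, 0, 0, 0, 0, 0.67], [0, 0, 0, 0, 0, 0, 0.66], [0, 0, 0, 0, 0, 0, 0.65], [0, 0, 0, 0, 0, 0, 0.64], [0, 0, 0, 0, 0, 0, 0.62], [0, 0, 0, 0, 0, 0, 0.58], [0, 0, 0, 0, 0, 0, 0.5], [0, 0, 0, 0, 0, 0, 0.42], [0, 0, 0, 0, 0, 0, 0.35], [0, 0, 0, 0, 0, 0, 0.35]]}}

```text
clock: 16.92
tcp_pos: [0.3224, -0.3298, 0.0109]
orientation: [-2.268, -0.002, 0.1]
force: [0.2, -0.3, 0.8]
width: 0.0293
```

Emit:
{"fn": "arm_command", "kwargs": {"targets": [[0, 0, 0, 0, 0, 0, 0.35], [0, 0, 0, 0, 0, 0.004, 0.35], [0, 0, 0, 0, -0.003, 0.006, 0.35], [0, 0, 0, 0, -0.01, 0.01, 0.3], [0, 0, 0, 0, -0.015, 0.02, 0.2], [0, 0, 0, 0, -0.015, 0.03, 0.2], [0, 0, 0, 0, 0, 0.04, 0.2], [0, 0, 0, 0, 0, 0.04, 0.2], [0, 0, 0, 0, 0, 0.04, 0.2], [0, 0, 0, 0, 0, 0.04, 0.2]]}}

```text
clock: 17.75
tcp_pos: [0.3177, -0.3705, 0.2455]
orientation: [-2.253, 0.008, 0.1]
force: [0.4, -0.3, -0.9]
width: 0.0371
```

```bash
python3 - <<'E'
from lay import *
p=viewer.read_camera("top");a=p["frame"][215:305,255:375]
q=viewer.read_camera("wrist");b=q["frame"]
A=cv2.resize(a,(480,360),interpolation=2);B=cv2.resize(b,(320,240))
im=np.zeros((360,800,3),np.uint8);im[:,:480]=A;im[:240,480:]=B;save("c2",im)
R=Rt(np.radians(35)); plan(W((0.057,.314,.22)),R,10)
E
```

```text
clock 17.85 tot rot [-1.467 -0.264  0.125] shift [ 0.2207  0.6005 -0.0297] per row/10 [-0.147 -0.026  0.013] [ 0.0221  0.06   -0.003 ]
```

View pics/c2.png

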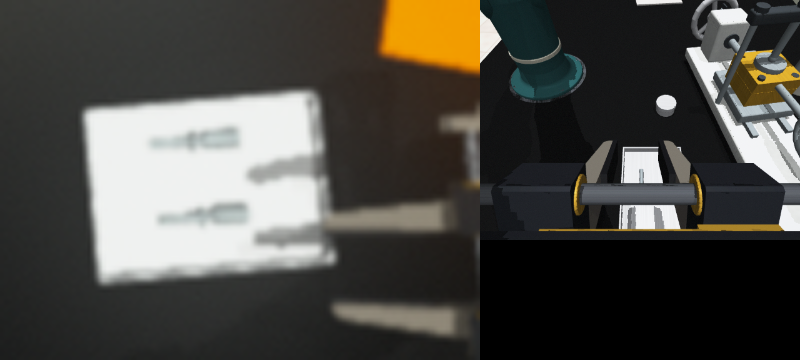

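The top crop shows both pins lying flat in the aluminium tray: the laid one at (205,215), the like one at (195,138). Now over to the wheel, passing high above the machine.

Emit:
{"fn": "arm_command", "kwargs": {"targets": [[-0.1, -0.018, 0.009, 0, 0.01, 0.04, 0], [-0.1, -0.018, 0.009, 0, 0.02, 0.035, 0], [-0.1, -0.018, 0.009, 0.005, 0.03, 0.025, 0], [-0.1, -0.018, 0.009, 0.01, 0.038, 0.02, 0], [-0.1, -0.018, 0.009, 0.015, 0.038, 0.015, 0], [-0.1, -0.018, 0.009, 0.015, 0.038, 0, 0], [-0.1, -0.018, 0.009, 0.018, 0.037, 0, 0], [-0.1, -0.018, 0.009, 0.018, 0.037, 0, 0], [-0.1, -0.018, 0.009, 0.018, 0.037, 0, 0], [-0.1, -0.018, 0.009, 0.018, 0.037, 0, 0]]}}

```text
clock: 18.68
tcp_pos: [0.4299, -0.0562, 0.3579]
orientation: [3.011, -0.04, 0.174]
force: [1.5, -0.0, -0.4]
width: 0.0459
```

```bash
python3 - <<'E'
from go import *
R=Rt(np.radians(35)); plan(W((0.057,.33,.23)),R,10);s,R=tool(); print(s["tcp_pos"],s["q"].round(2))
E
```

```text
clock 18.6833 tot rot [-0.477 -0.064  0.069] shift [ 0.1064  0.2993 -0.1279] per row/10 [-0.048 -0.006  0.007] [ 0.0106  0.0299 -0.0128]
[ 0.42989466 -0.05620732  0.3578839 ] [ 0.57 -0.06 -0.57  1.92  0.1   1.21  0.14]
```

Emit:
{"fn": "arm_command", "kwargs": {"targets": [[-0.06, -0.008, 0.009, 0.011, 0.033, 0, -0.1], [-0.06, -0.008, 0.009, 0.011, 0.033, 0, -0.1], [-0.06, -0.008, 0.009, 0.011, 0.033, 0, -0.1], [-0.06, -0.008, 0.009, 0.011, 0.033, 0, -0.1], [-0.06, -0.008, 0.009, 0.011, 0.033, 0, -0.1], [-0.06, -0.008, 0.009, 0.011, 0.033, 0, -0.1], [-0.06, -0.008, 0.009, 0.011, 0.033, -0.01, -0.1], [-0.05, -0.008, 0.006, 0.011, 0.033, -0.02, -0.1], [0, 0, 0, 0.011, 0.025, -0.03, -0.1], [0, 0, 0, 0, 0, -0.02, -0.1]]}}

```text
clock: 19.52
tcp_pos: [0.5308, 0.2594, 0.2825]
orientation: [2.503, -0.027, 0.277]
force: [-0.6, -1.2, -0.4]
width: 0.0504
```

```bash
python3 - <<'E'
from go import *
np.set_printoptions(precision=4,suppress=True)
R=Rt(np.radians(35)); plan(W((0.057,.33,.23)),R,10);s,R=tool(); print(s["tcp_pos"],s["q"].round(2))
w=viewer.read_camera("wrist");sc=viewer.read_camera("scene");t=viewer.read_camera("top")
D={}
for n,p in(("w",w),("s",sc),("t",t)):
  for k in("handle_mid","wheel_centre","screw"):
    D[n,k]=models.tip_of(p,k); print(n,k,[(np.round(d["point"],1).tolist(),round(d["score"],2)) for d in D[n,k][:2]],proj(p,W((0,.268,.115))).round(1) if k=="wheel_centre" else "")
im=w["frame"].copy();im=cv2.resize(im,None,fx=1.2,fy=1.2)
for ph in np.arange(-.6,.61,.2): cv2.circle(im,tuple((proj(w,W((.06*np.cos(ph),.343,.115+.06*np.sin(ph))))*1.2).astype(int)),2,(255,0,255),-1)
save("h1",im)
E
```

```text
clock 19.5167 tot rot [ 0.02   0.033 -0.023] shift [ 0.0054 -0.0162 -0.0525] per row/10 [ 0.002  0.003 -0.002] [ 0.0005 -0.0016 -0.0052]
[0.5308 0.2594 0.2825] [-0.26  0.61 -0.8   1.56  0.87  1.67 -0.96]
w handle_mid [([247.7, 101.0], 0.89), ([95.6, 261.4], 0.68)] 
w wheel_centre [([190.7, 148.1], 0.8)] [195.2 145. ]Traceback (most recent call last):
  File "<stdin>", line 8, in <module>
ValueError: it knows: box_top, cylinder, handle_mid, pin, pin_head, shear_machine, tin, tray, wash_bottle, wheel_centre, yoke_bar
```

```bash
python3 - <<'E'
from go import *
np.set_printoptions(precision=4,suppress=True)
w=viewer.read_camera("wrist");sc=viewer.read_camera("scene");t=viewer.read_camera("top")
O=[]
for n,p,u in(("w",w,0),("s",sc,(395,278)),("t",t,(126,192))):
    d=models.tip_of(p,"handle_mid")[:3]; print(n,[(np.round(x["point"],1).tolist(),round(x["score"],2)) for x in d])
    if d: O.append((p,d[0]["point"]))
c,q=np.cos(V[2]),np.sin(V[2])
# wheel-plane intersection: ray with local y=.314
for p,u in O:
    o,d=ray(p,u); n=np.array([-q,c,0]); k=(.314-n@(o-W((0,0,0))))/(n@d); X=o+k*d-W((0,0,0)); print("local x,z",c*X[0]+q*X[1],X[2],np.arctan2(X[2]-.115,c*X[0]+q*X[1]))
im=cv2.resize(w["frame"],None,fx=1.2,fy=1.2)
for ph in np.arange(-.6,.61,.2): cv2.circle(im,tuple((proj(w,W((.06*np.cos(ph),.343,.115+.06*np.sin(ph))))*1.2).astype(int)),2,(255,0,255),-1)
save("h1",im)
E
```

```text
w [([248.6, 92.2], 0.77)]
s [([397.9, 279.2], 0.53)]
t [([125.0, 192.3], 0.68)]
local x,z 0.057731525076655646 0.10133147593620362 -0.2324793303896995
local x,z 0.31522326399798717 0.42580528053633604 0.7783411207773818
local x,z 0.058061796358036676 0.08533720916787568 -0.47231613908055947
```

View pics/h1.png

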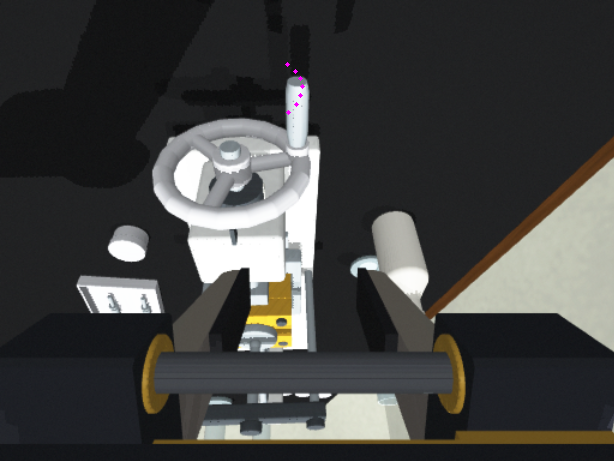

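The wrist view shows the handle with its end at (297,82), close to the dots for an angle of about -0.2 rad. The hub is at (231,150) and the collar behind the wheel at (237,190). The tray still holds two pins, and the tin and bottle stand undisturbed. Going to the handle.

```bash
python3 - <<'E'
from go import *
R=Rt(np.radians(32)); G=W((.056,.320,.103)); plan(G+(.019-.05)*R[:,2],R,8); plan(G+.019*R[:,2],R,8); print(R[:,2])
E
```

```text
clock 20.0667 tot rot [ 0.071  0.053 -0.015] shift [ 0.0022 -0.0045 -0.1593] per row/8 [ 0.009  0.007 -0.002] [ 0.0003 -0.0006 -0.0199]
clock 20.0667 tot rot [ 0.071  0.053 -0.015] shift [ 0.0088 -0.0302 -0.2017] per row/8 [ 0.009  0.007 -0.002] [ 0.0011 -0.0038 -0.0252]
[ 0.13310556 -0.51293015 -0.8480481 ]
```

Emit:
{"fn": "arm_command", "kwargs": {"targets": [[0.009, 0.007, -0.002, 0, 0, -0.02, -0.1], [0.009, 0.007, -0.002, 0, 0, -0.02, -0.1], [0.009, 0.007, -0.002, 0, 0, -0.02, -0.1], [0.009, 0.007, -0.002, 0, 0, -0.02, -0.1], [0.009, 0.007, -0.002, 0, 0, -0.02, -0.1], [0.009, 0.007, -0.002, 0, 0, -0.02, -0.1], [0.009, 0.007, -0.002, 0, 0, -0.015, -0.1], [0, 0, 0, 0, 0, -0.01, -0.1], [0, 0, 0, 0, 0, 0, -0.1], [0, 0, 0, 0, 0, 0, -0.1]]}}

```text
clock: 20.9
tcp_pos: [0.5344, 0.2513, 0.1456]
orientation: [2.58, -0.015, 0.247]
force: [0.3, -0.0, 0.5]
width: 0.0504
```

```bash
python3 - <<'E'
from go import *
R=Rt(np.radians(32)); G=W((.056,.320,.103)); plan(G+.019*R[:,2],R,6)
w=viewer.read_camera("wrist"); print([(np.round(d["point"],1).tolist(),round(d["score"],2)) for d in models.tip_of(w,"handle_mid")],proj(w,G),proj(w,W((.057,.314,.101))),r.get_state()["q"].round(2))
save("h2",w["frame"],1.2)
E
```

```text
clock 20.9 tot rot [-0.001  0.015  0.007] shift [ 0.0059 -0.0278 -0.0587] per row/6 [-0.     0.003  0.001] [ 0.001  -0.0046 -0.0098]
[([247.6, 212.9], 0.8)] [249.82591773 203.35957609] [251.29064557 206.91929467] [-0.24  0.74 -0.77  1.67  0.92  1.46 -1.09]
```

The detection agrees with the prediction within a few pixels. Going in and closing.

Emit:
{"fn": "arm_command", "kwargs": {"targets": [[0, 0.003, 0.001, 0.0005, -0.0045, -0.01, -0.1], [0, 0.003, 0.001, 0.0005, -0.0045, -0.01, -0.1], [0, 0.003, 0.001, 0.0005, -0.0045, -0.01, -0.1], [0, 0.003, 0.001, 0.0005, -0.0045, -0.01, -0.1], [0, 0.003, 0.001, 0.0005, -0.0045, -0.01, -0.1], [0, 0, 0, 0.0005, -0.003, -0.006, -0.1], [0, 0, 0, 0, 0, 0, 1], [0, 0, 0, 0, 0, 0, 1], [0, 0, 0, 0, 0, 0, 1], [0, 0, 0, 0, 0, 0, 1]], "force": 20}}

```text
clock: 21.83
tcp_pos: [0.5381, 0.2235, 0.0858]
orientation: [2.585, -0.002, 0.252]
force: [0.4, -0.2, 0.7]
width: 0.0262
```

Emit:
{"fn": "arm_command", "kwargs": {"targets": [[0, 0, 0, 0, 0, 0, 1], [0, 0, 0, 0, 0, 0, 1], [0, 0, 0, 0, 0, 0, 1], [0, 0, 0, 0, 0, 0, 1], [0, 0, 0, 0, 0, 0, 1], [0, 0, 0, 0, 0, 0, 1], [0, 0, 0, 0, 0, 0, 1], [0, 0, 0, 0, 0, 0, 1], [0, 0, 0, 0, 0, 0, 1], [0, 0, 0, 0, 0, 0, 1]]}}

```text
clock: 22.67
tcp_pos: [0.5404, 0.2242, 0.0869]
orientation: [2.585, -0.007, 0.253]
force: [0.8, -1.1, -2.4]
width: 0.0192
```

```bash
cat >> go.py <<'E'
def loc(X,v=V):
    c,q=np.cos(v[2]),np.sin(v[2]); d=np.array(X)-[v[0],v[1],0]; return np.array([c*d[0]+q*d[1],-q*d[0]+c*d[1],X[2]])
def hand():
    s,R=tool(); return loc(s["tcp_pos"]-.019*R[:,2])
E
python3 - <<'E'
from go import *
s,R=tool(); print(s["tcp_pos"],s["orientation"],s["force"],s["width"],hand(),s["q"].round(2))
w=viewer.read_camera("wrist");sc=viewer.read_camera("scene");save("h3w",w["frame"],1.2)
B=sc["frame"][200:300,320:430];save("h3s",B,4)
im=np.zeros((360,800,3),np.uint8);im[:300,:400]=cv2.resize(w["frame"],(400,300));im[:,404:800]=cv2.resize(B,(396,360),interpolation=2);save("h3",im)
E
```

```text
[0.54036561 0.22422265 0.08686354] [ 2.58546672 -0.00733266  0.25347837] [ 0.79534919 -1.09581757 -2.39946865] 0.019239873558617598 [0.05608664 0.32069614 0.10299994] [-0.21  0.8  -0.73  1.72  0.98  1.37 -1.12]
```

The handle is held (19.2 mm). First wind through part of the slack, saving reference pictures of the collar.

```bash
cat > wind.py <<'E'
import sys
from go import *
C=np.array([-.001,.115]); RAD=.060
def phi(): h=hand(); return np.arctan2(h[2]-C[1],h[0]-C[0])
if __name__=="__main__":
    dphi=float(sys.argv[1]); hold=int(sys.argv[2]) if len(sys.argv)>2 else 0; n=10-hold
    s,R=tool(); h=hand(); p0=phi()
    u=np.array([-np.sin(p0),np.cos(p0)]); c,q=np.cos(V[2]),np.sin(V[2]); f=s["force"]; fl=np.array([c*f[0]+q*f[1],f[2]])
    print("clock %.2f phi %.3f rad %.4f y %.4f tang F %.2f F %s w %.4f q %s"%(s["clock"],p0,np.hypot(h[0]-C[0],h[2]-C[1]),h[1],fl@u,f.round(1),s["width"],s["q"].round(2)))
    rv=Ro.from_matrix(Rt(np.radians(32))@R.T).as_rotvec()/n
    if "cam" in sys.argv:
        for k in("scene","wrist"): np.save("f_%s_%.2f.npy"%(k,s["clock"]),viewer.read_camera(k)["frame"])
    ps=p0+np.linspace(0,dphi,n+1); P=np.c_[C[0]+RAD*np.cos(ps),C[1]+RAD*np.sin(ps)]; P[0]=h[[0,2]]; D=np.diff(P,axis=0)
    if abs(np.hypot(*D[0]))>.02: D[0]*=.5
    dy=(.3205-h[1])/n
    for d in D: print([round(x,3) for x in rv]+[round(c*d[0]-q*dy,4),round(q*d[0]+c*dy,4),round(d[1],4),1])
E
python3 wind.py 0.9 0 cam
```

```text
clock 22.77 phi -0.207 rad 0.0583 y 0.3207 tang F -1.39 F [ 0.4  0.4 -1.5] w 0.0190 q [-0.21  0.8  -0.73  1.72  0.98  1.37 -1.12]
[np.float64(-0.0), np.float64(0.001), np.float64(0.0), np.float64(0.0024), np.float64(0.0006), np.float64(0.005), 1]
[np.float64(-0.0), np.float64(0.001), np.float64(0.0), np.float64(0.0004), np.float64(0.0001), np.float64(0.0054), 1]
[np.float64(-0.0), np.float64(0.001), np.float64(0.0), np.float64(-0.0001), np.float64(-0.0), np.float64(0.0054), 1]
[np.float64(-0.0), np.float64(0.001), np.float64(0.0), np.float64(-0.0006), np.float64(-0.0002), np.float64(0.0054), 1]
[np.float64(-0.0), np.float64(0.001), np.float64(0.0), np.float64(-0.001), np.float64(-0.0003), np.float64(0.0053), 1]
[np.float64(-0.0), np.float64(0.001), np.float64(0.0), np.float64(-0.0015), np.float64(-0.0004), np.float64(0.0052), 1]
[np.float64(-0.0), np.float64(0.001), np.float64(0.0), np.float64(-0.0019), np.float64(-0.0005), np.float64(0.005), 1]
[np.float64(-0.0), np.float64(0.001), np.float64(0.0), np.float64(-0.0024), np.float64(-0.0006), np.float64(0.0048), 1]
[np.float64(-0.0), np.float64(0.001), np.float64(0.0), np.float64(-0.0028), np.float64(-0.0007), np.float64(0.0046), 1]
[np.float64(-0.0), np.float64(0.001), np.float64(0.0), np.float64(-0.0031), np.float64(-0.0008), np.float64(0.0043), 1]
```

Emit:
{"fn": "arm_command", "kwargs": {"targets": [[0, 0.001, 0, 0.001, 0, 0.005, 1], [0, 0.001, 0, 0.0004, 0, 0.0054, 1], [0, 0.001, 0, 0, 0, 0.0054, 1], [0, 0.001, 0, -0.0006, -0.0002, 0.0054, 1], [0, 0.001, 0, -0.001, -0.0003, 0.0053, 1], [0, 0.001, 0, -0.0015, -0.0004, 0.0052, 1], [0, 0.001, 0, -0.002, -0.0005, 0.005, 1], [0, 0.001, 0, -0.0024, -0.0006, 0.0048, 1], [0, 0.001, 0, -0.0028, -0.0007, 0.0046, 1], [0, 0.001, 0, -0.003, -0.0008, 0.0043, 1]]}}

```text
clock: 23.7
tcp_pos: [0.5269, 0.2206, 0.1423]
orientation: [2.589, 0.004, 0.253]
force: [-0.8, -0.5, -4.3]
width: 0.019
```

```bash
sed -i 's/print(\[round(x,3) for x in rv\]/print([float(round(x,3)) for x in rv]/; s/+\[round(c\*d\[0\]-q\*dy,4),round(q\*d\[0\]+c\*dy,4),round(d\[1\],4),1\]/+[float(round(x,4)) for x in (c*d[0]-q*dy,q*d[0]+c*dy,d[1])]/' wind.py; python3 wind.py 0.5 0 cam
```

```text
clock 23.70 phi 0.787 rad 0.0614 y 0.3206 tang F -2.39 F [-0.8 -0.5 -4.3] w 0.0190 q [-0.18  0.71 -0.78  1.73  0.91  1.42 -1.06]
[-0.0, -0.001, 0.0, -0.0031, -0.0008, 0.0011]
[-0.0, -0.001, 0.0, -0.0022, -0.0006, 0.002]
[-0.0, -0.001, 0.0, -0.0023, -0.0006, 0.0018]
[-0.0, -0.001, 0.0, -0.0024, -0.0006, 0.0017]
[-0.0, -0.001, 0.0, -0.0025, -0.0006, 0.0016]
[-0.0, -0.001, 0.0, -0.0025, -0.0007, 0.0015]
[-0.0, -0.001, 0.0, -0.0026, -0.0007, 0.0013]
[-0.0, -0.001, 0.0, -0.0027, -0.0007, 0.0012]
[-0.0, -0.001, 0.0, -0.0027, -0.0007, 0.0011]
[-0.0, -0.001, 0.0, -0.0028, -0.0007, 0.0009]
```

Emit:
{"fn": "arm_command", "kwargs": {"targets": [[0, 0, 0, -0.0025, -0.0006, 0.0015, 1], [0, 0, 0, -0.0022, -0.0006, 0.002, 1], [0, 0, 0, -0.0023, -0.0006, 0.0018, 1], [0, 0, 0, -0.0024, -0.0006, 0.0017, 1], [0, 0, 0, -0.0025, -0.0006, 0.0016, 1], [0, 0, 0, -0.0025, -0.0007, 0.0015, 1], [0, 0, 0, -0.0026, -0.0007, 0.0013, 1], [0, 0, 0, -0.0027, -0.0007, 0.0012, 1], [0, 0, 0, -0.0027, -0.0007, 0.0011, 1], [0, 0, 0, -0.0028, -0.0007, 0.0009, 1]]}}

```text
clock: 24.63
tcp_pos: [0.5012, 0.2139, 0.1591]
orientation: [2.589, -0.0, 0.254]
force: [1.9, -0.0, -1.6]
width: 0.0189
```

```bash
python3 wind.py 0.45 0 cam
```

```text
clock 24.63 phi 1.301 rad 0.0625 y 0.3205 tang F -2.19 F [ 1.9 -0.  -1.6] w 0.0189 q [-0.17  0.66 -0.8   1.78  0.88  1.42 -1.08]
[-0.001, -0.0, -0.0, -0.0032, -0.0008, -0.0017]
[-0.001, -0.0, -0.0, -0.0026, -0.0007, 0.0005]
[-0.001, -0.0, -0.0, -0.0026, -0.0007, 0.0004]
[-0.001, -0.0, -0.0, -0.0026, -0.0007, 0.0003]
[-0.001, -0.0, -0.0, -0.0026, -0.0007, 0.0002]
[-0.001, -0.0, -0.0, -0.0026, -0.0007, 0.0001]
[-0.001, -0.0, -0.0, -0.0026, -0.0007, -0.0001]
[-0.001, -0.0, -0.0, -0.0026, -0.0007, -0.0002]
[-0.001, -0.0, -0.0, -0.0026, -0.0007, -0.0003]
[-0.001, -0.0, -0.0, -0.0026, -0.0007, -0.0004]
```

Emit:
{"fn": "arm_command", "kwargs": {"targets": [[0, 0, 0, -0.0027, -0.0007, 0.0003, 1], [0, 0, 0, -0.0026, -0.0007, 0.0005, 1], [0, 0, 0, -0.0026, -0.0007, 0.0004, 1], [0, 0, 0, -0.0026, -0.0007, 0.0003, 1], [0, 0, 0, -0.0026, -0.0007, 0.0002, 1], [0, 0, 0, -0.0026, -0.0007, 0.0001, 1], [0, 0, 0, -0.0026, -0.0007, 0, 1], [0, 0, 0, -0.0026, -0.0007, -0.0002, 1], [0, 0, 0, -0.0026, -0.0007, -0.0003, 1], [0, 0, 0, -0.0026, -0.0007, -0.0004, 1]]}}

```text
clock: 25.57
tcp_pos: [0.4732, 0.2066, 0.1607]
orientation: [2.589, -0.002, 0.255]
force: [2.0, -0.9, -2.4]
width: 0.0191
```

```bash
python3 wind.py 0.4 0 cam; python3 - <<'E'
import numpy as np
# circle from the three handle positions
P=np.array([(.05609,.1030)]+[(-.001+r*np.cos(p),.115+r*np.sin(p)) for p,r in((.787,.0614),(1.301,.0625))]);print(P)
A=np.c_[2*P,np.ones(3)];x=np.linalg.solve(A,(P**2).sum(1));print(x[:2],np.sqrt(x[2]+x[:2]@x[:2]))
E
```

```text
clock 25.57 phi 1.766 rad 0.0630 y 0.3204 tang F -1.21 F [ 2.  -0.9 -2.4] w 0.0191 q [-0.16  0.62 -0.82  1.85  0.86  1.41 -1.11]
[-0.001, 0.0, -0.0, -0.0017, -0.0004, -0.0035]
[-0.001, 0.0, -0.0, -0.0022, -0.0006, -0.0006]
[-0.001, 0.0, -0.0, -0.0022, -0.0006, -0.0007]
[-0.001, 0.0, -0.0, -0.0022, -0.0006, -0.0008]
[-0.001, 0.0, -0.0, -0.0022, -0.0006, -0.0009]
[-0.001, 0.0, -0.0, -0.0021, -0.0005, -0.001]
[-0.001, 0.0, -0.0, -0.0021, -0.0005, -0.0011]
[-0.001, 0.0, -0.0, -0.002, -0.0005, -0.0011]
[-0.001, 0.0, -0.0, -0.002, -0.0005, -0.0012]
[-0.001, 0.0, -0.0, -0.002, -0.0005, -0.0013]
[[0.05609    0.103     ]
 [0.04234675 0.15848585]
 [0.01565845 0.17523908]]
[-0.00156729  0.11816386] 0.05961800254405103
```

```bash
sed -i 's/^C=.*/C=np.array([-.0017,.118]); RAD=.0597/' wind.py; python3 wind.py 0.35
```

```text
clock 25.67 phi 1.775 rad 0.0599 y 0.3205 tang F 1.66 F [-1.3 -0.5 -1.6] w 0.0188 q [-0.16  0.62 -0.82  1.85  0.86  1.41 -1.11]
[-0.001, -0.0, -0.0, -0.0019, -0.0005, -0.0007]
[-0.001, -0.0, -0.0, -0.002, -0.0005, -0.0005]
[-0.001, -0.0, -0.0, -0.0019, -0.0005, -0.0006]
[-0.001, -0.0, -0.0, -0.0019, -0.0005, -0.0007]
[-0.001, -0.0, -0.0, -0.0019, -0.0005, -0.0007]
[-0.001, -0.0, -0.0, -0.0019, -0.0005, -0.0008]
[-0.001, -0.0, -0.0, -0.0018, -0.0005, -0.0009]
[-0.001, -0.0, -0.0, -0.0018, -0.0005, -0.0009]
[-0.001, -0.0, -0.0, -0.0018, -0.0005, -0.001]
[-0.001, -0.0, -0.0, -0.0017, -0.0004, -0.0011]
```

Emit:
{"fn": "arm_command", "kwargs": {"targets": [[0, 0, 0, -0.002, -0.0005, -0.0005, 1], [0, 0, 0, -0.002, -0.0005, -0.0005, 1], [0, 0, 0, -0.0019, -0.0005, -0.0006, 1], [0, 0, 0, -0.0019, -0.0005, -0.0007, 1], [0, 0, 0, -0.0019, -0.0005, -0.0007, 1], [0, 0, 0, -0.0019, -0.0005, -0.0008, 1], [0, 0, 0, -0.0018, -0.0005, -0.0009, 1], [0, 0, 0, -0.0018, -0.0005, -0.0009, 1], [0, 0, 0, -0.0018, -0.0005, -0.001, 1], [0, 0, 0, -0.0017, -0.0004, -0.0011, 1]]}}

```text
clock: 26.5
tcp_pos: [0.4542, 0.2017, 0.1531]
orientation: [2.588, -0.005, 0.256]
force: [5.5, 0.4, 3.8]
width: 0.0191
```

```bash
python3 wind.py 0.35 0 cam
```

```text
clock 26.50 phi 2.119 rad 0.0600 y 0.3205 tang F -6.58 F [5.5 0.4 3.8] w 0.0191 q [-0.16  0.61 -0.83  1.89  0.86  1.38 -1.15]
[-0.001, 0.0, -0.0, -0.0016, -0.0004, -0.0014]
[-0.001, 0.0, -0.0, -0.0017, -0.0004, -0.0012]
[-0.001, 0.0, -0.0, -0.0016, -0.0004, -0.0012]
[-0.001, 0.0, -0.0, -0.0016, -0.0004, -0.0013]
[-0.001, 0.0, -0.0, -0.0015, -0.0004, -0.0014]
[-0.001, 0.0, -0.0, -0.0015, -0.0004, -0.0014]
[-0.001, 0.0, -0.0, -0.0014, -0.0004, -0.0015]
[-0.001, 0.0, -0.0, -0.0014, -0.0004, -0.0015]
[-0.001, 0.0, -0.0, -0.0013, -0.0003, -0.0016]
[-0.001, 0.0, -0.0, -0.0013, -0.0003, -0.0016]
```

Force jumped from about 2 N to 6.6 N, so the screw is engaged somewhere between phi 1.78 and 2.12. One more small step, then compare the collar pictures.

Emit:
{"fn": "arm_command", "kwargs": {"targets": [[0, 0, 0, -0.0016, -0.0004, -0.0013, 1], [0, 0, 0, -0.0017, -0.0004, -0.0012, 1], [0, 0, 0, -0.0016, -0.0004, -0.0012, 1], [0, 0, 0, -0.0016, -0.0004, -0.0013, 1], [0, 0, 0, -0.0015, -0.0004, -0.0014, 1], [0, 0, 0, -0.0015, -0.0004, -0.0014, 1], [0, 0, 0, -0.0014, -0.0004, -0.0015, 1], [0, 0, 0, -0.0014, -0.0004, -0.0015, 1], [0, 0, 0, -0.0013, -0.0003, -0.0016, 1], [0, 0, 0, -0.0013, -0.0003, -0.0016, 1]]}}

```text
clock: 27.43
tcp_pos: [0.4428, 0.1986, 0.1436]
orientation: [2.584, -0.018, 0.255]
force: [3.7, 0.1, 4.6]
width: 0.0185
```

```bash
python3 wind.py 1.2 0 cam; python3 - <<'E'
from go import *
import glob
fs=sorted(glob.glob("f_scene_*.npy"),key=lambda f:float(f[8:-4]));print(fs)
p=viewer.read_camera("scene"); u=proj(p,W((0,.243,.115))).astype(int);print(u)
T=[cv2.resize(np.load(f)[u[1]-26:u[1]+26,u[0]-30:u[0]+30],(260,225),interpolation=2) for f in fs[-6:]]
save("col",np.vstack([np.hstack(T[:3]),np.hstack(T[3:6])]))
g=[np.load(f)[u[1]-12:u[1]+12,u[0]-14:u[0]+8].astype(int) for f in fs]
print([round(float(abs(a-b).mean()),1) for a,b in zip(g,g[1:])])
E
```

```text
clock 27.43 phi 2.374 rad 0.0601 y 0.3204 tang F -5.81 F [3.7 0.1 4.6] w 0.0185 q [-0.17  0.61 -0.83  1.93  0.87  1.36 -1.19]
[-0.001, 0.002, -0.0, -0.0042, -0.0011, -0.0057]
[-0.001, 0.002, -0.0, -0.0038, -0.001, -0.006]
[-0.001, 0.002, -0.0, -0.0031, -0.0008, -0.0064]
[-0.001, 0.002, -0.0, -0.0024, -0.0006, -0.0067]
[-0.001, 0.002, -0.0, -0.0016, -0.0004, -0.007]
[-0.001, 0.002, -0.0, -0.0007, -0.0002, -0.0071]
[-0.001, 0.002, -0.0, 0.0001, 0.0, -0.0072]
[-0.001, 0.002, -0.0, 0.0009, 0.0002, -0.0071]
[-0.001, 0.002, -0.0, 0.0017, 0.0005, -0.0069]
[-0.001, 0.002, -0.0, 0.0025, 0.0007, -0.0067]
['f_scene_22.77.npy', 'f_scene_23.70.npy', 'f_scene_24.63.npy', 'f_scene_25.57.npy', 'f_scene_26.50.npy', 'f_scene_27.43.npy']
[373 245]
[1.4, 1.9, 1.9, 1.6, 9.6]
```

View pics/col.png

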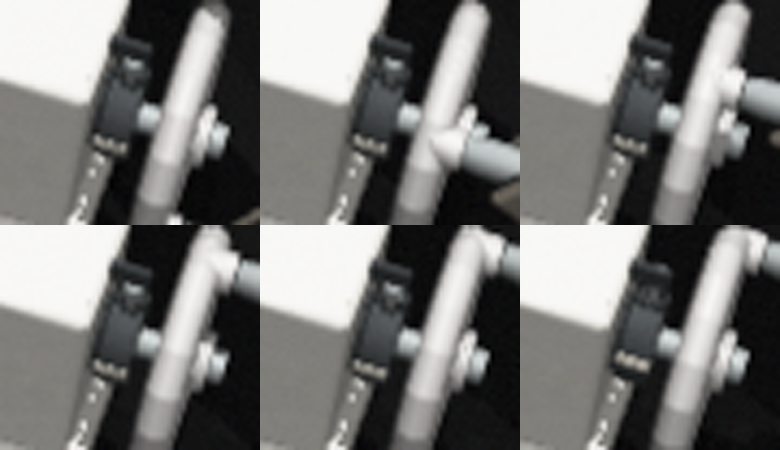

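The six collar crops show the thumbscrew at (130,60) in each. The collar stays put through the 26.50 s picture (difference at noise level) and turns only in the last one, as the force step also says. So the screw engages at phi of about 2.12, and two turns end at 2.12 + 4π, i.e. phi 2.12 again on the second pass. Winding on.

Emit:
{"fn": "arm_command", "kwargs": {"targets": [[0, 0.002, 0, -0.0045, -0.0011, -0.0057, 1], [0, 0.002, 0, -0.004, -0.001, -0.006, 1], [0, 0.002, 0, -0.0033, -0.0008, -0.0064, 1], [0, 0.002, 0, -0.0026, -0.0006, -0.0067, 1], [0, 0.002, 0, -0.0018, -0.0004, -0.007, 1], [0, 0.002, 0, -0.001, -0.0002, -0.0072, 1], [0, 0.002, 0, -0.0002, 0, -0.0073, 1], [0, 0.002, 0, 0.0006, 0.0002, -0.0072, 1], [0, 0.002, 0, 0.0014, 0.0004, -0.0071, 1], [0, 0.002, 0, 0.0022, 0.0006, -0.0069, 1]]}}

```text
clock: 28.42
tcp_pos: [0.4303, 0.1953, 0.0785]
orientation: [2.583, -0.004, 0.254]
force: [3.4, -0.4, 8.2]
width: 0.0189
```

```bash
python3 wind.py 1.5 0
```

```text
clock 28.42 phi -2.745 rad 0.0606 y 0.3203 tang F -6.32 F [ 3.4 -0.4  8.2] w 0.0189 q [-0.22  0.71 -0.78  1.98  0.94  1.29 -1.29]
[-0.0, 0.0, -0.0, 0.0048, 0.0013, -0.0076]
[-0.0, 0.0, -0.0, 0.005, 0.0013, -0.0073]
[-0.0, 0.0, -0.0, 0.006, 0.0016, -0.0064]
[-0.0, 0.0, -0.0, 0.0069, 0.0018, -0.0054]
[-0.0, 0.0, -0.0, 0.0076, 0.002, -0.0043]
[-0.0, 0.0, -0.0, 0.0081, 0.0021, -0.0031]
[-0.0, 0.0, -0.0, 0.0085, 0.0022, -0.0018]
[-0.0, 0.0, -0.0, 0.0086, 0.0023, -0.0004]
[-0.0, 0.0, -0.0, 0.0086, 0.0023, 0.0009]
[-0.0, 0.0, -0.0, 0.0084, 0.0022, 0.0022]
```

Emit:
{"fn": "arm_command", "kwargs": {"targets": [[0, 0, 0, 0.004, 0.001, -0.0078, 1], [0, 0, 0, 0.005, 0.0013, -0.0073, 1], [0, 0, 0, 0.006, 0.0016, -0.0064, 1], [0, 0, 0, 0.0068, 0.0018, -0.0055, 1], [0, 0, 0, 0.0075, 0.002, -0.0044, 1], [0, 0, 0, 0.0081, 0.0021, -0.0032, 1], [0, 0, 0, 0.0085, 0.0022, -0.0019, 1], [0, 0, 0, 0.0086, 0.0023, -0.0006, 1], [0, 0, 0, 0.0086, 0.0023, 0.0007, 1], [0, 0, 0, 0.0084, 0.0022, 0.002, 1]]}}

```text
clock: 29.25
tcp_pos: [0.4817, 0.2086, 0.042]
orientation: [2.569, 0.038, 0.243]
force: [-6.9, -3.2, -5.4]
width: 0.0189
```

```bash
python3 wind.py 1.5 0
```

```text
clock 29.25 phi -1.605 rad 0.0601 y 0.3206 tang F -7.30 F [-6.9 -3.2 -5.4] w 0.0189 q [-0.24  0.83 -0.72  1.84  0.98  1.32 -1.22]
[0.002, -0.003, 0.001, 0.0087, 0.0022, 0.0007]
[0.002, -0.003, 0.001, 0.0085, 0.0022, 0.0017]
[0.002, -0.003, 0.001, 0.0082, 0.0021, 0.003]
[0.002, -0.003, 0.001, 0.0076, 0.002, 0.0042]
[0.002, -0.003, 0.001, 0.0069, 0.0018, 0.0054]
[0.002, -0.003, 0.001, 0.0061, 0.0016, 0.0064]
[0.002, -0.003, 0.001, 0.0051, 0.0013, 0.0072]
[0.002, -0.003, 0.001, 0.004, 0.001, 0.0079]
[0.002, -0.003, 0.001, 0.0028, 0.0007, 0.0085]
[0.002, -0.003, 0.001, 0.0016, 0.0004, 0.0088]
```

Emit:
{"fn": "arm_command", "kwargs": {"targets": [[0.002, -0.003, 0.001, 0.0087, 0.0022, 0.0005, 1], [0.002, -0.003, 0.001, 0.0086, 0.0022, 0.0014, 1], [0.002, -0.003, 0.001, 0.0084, 0.0022, 0.0024, 1], [0.002, -0.003, 0.001, 0.008, 0.0021, 0.0035, 1], [0.002, -0.003, 0.001, 0.0075, 0.002, 0.0045, 1], [0.002, -0.003, 0.001, 0.0068, 0.0018, 0.0055, 1], [0.002, -0.003, 0.001, 0.006, 0.0016, 0.0064, 1], [0.002, -0.003, 0.001, 0.0051, 0.0013, 0.0072, 1], [0.002, -0.003, 0.001, 0.0042, 0.0011, 0.0078, 1], [0.002, -0.003, 0.001, 0.0031, 0.0008, 0.0083, 1]]}}

```text
clock: 30.08
tcp_pos: [0.5217, 0.2195, 0.0629]
orientation: [2.598, 0.071, 0.25]
force: [11.3, 0.8, -23.5]
width: 0.019
```

```bash
python3 wind.py 1.4 0
```

```text
clock 30.08 phi -0.773 rad 0.0557 y 0.3206 tang F -8.99 F [ 11.3   0.8 -23.5] w 0.0190 q [-0.21  0.84 -0.73  1.72  0.94  1.37 -1.09]
[0.0, -0.007, 0.0, 0.008, 0.0021, 0.0036]
[0.0, -0.007, 0.0, 0.0043, 0.0011, 0.0071]
[0.0, -0.007, 0.0, 0.0033, 0.0008, 0.0076]
[0.0, -0.007, 0.0, 0.0023, 0.0006, 0.008]
[0.0, -0.007, 0.0, 0.0012, 0.0003, 0.0083]
[0.0, -0.007, 0.0, 0.0, -0.0, 0.0084]
[0.0, -0.007, 0.0, -0.0011, -0.0003, 0.0083]
[0.0, -0.007, 0.0, -0.0022, -0.0006, 0.008]
[0.0, -0.007, 0.0, -0.0033, -0.0009, 0.0076]
[0.0, -0.007, 0.0, -0.0043, -0.0011, 0.0071]
```

Radial error built up (23 N upward pull), so I take a slower step with the correction first.

Emit:
{"fn": "arm_command", "kwargs": {"targets": [[0, -0.01, 0, 0.006, 0.0015, 0.001, 1], [0, -0.01, 0, 0.005, 0.0013, 0.004, 1], [0, -0.01, 0, 0.004, 0.001, 0.005, 1], [0, -0.01, 0, 0.0035, 0.0009, 0.0055, 1], [0, -0.01, 0, 0.003, 0.0008, 0.006, 1], [0, -0.01, 0, 0.0025, 0.0006, 0.006, 1], [0, -0.005, 0, 0.0018, 0.0005, 0.006, 1], [0, -0.005, 0, 0.001, 0.0003, 0.006, 1], [0, 0, 0, 0.0003, 0, 0.006, 1], [0, 0, 0, -0.0003, 0, 0.006, 1]]}}

```text
clock: 30.92
tcp_pos: [0.5411, 0.2242, 0.119]
orientation: [2.575, 0.019, 0.242]
force: [-3.3, -2.7, -9.1]
width: 0.019
```

```bash
python3 wind.py 1.2 0
```

```text
clock 30.92 phi 0.281 rad 0.0614 y 0.3206 tang F -7.65 F [-3.3 -2.7 -9.1] w 0.0190 q [-0.21  0.77 -0.74  1.69  0.93  1.43 -1.07]
[0.001, -0.002, 0.001, -0.0039, -0.001, 0.0063]
[0.001, -0.002, 0.001, -0.0031, -0.0008, 0.0064]
[0.001, -0.002, 0.001, -0.0038, -0.001, 0.006]
[0.001, -0.002, 0.001, -0.0045, -0.0012, 0.0055]
[0.001, -0.002, 0.001, -0.0051, -0.0013, 0.0049]
[0.001, -0.002, 0.001, -0.0056, -0.0015, 0.0042]
[0.001, -0.002, 0.001, -0.006, -0.0016, 0.0035]
[0.001, -0.002, 0.001, -0.0064, -0.0017, 0.0027]
[0.001, -0.002, 0.001, -0.0067, -0.0017, 0.0019]
[0.001, -0.002, 0.001, -0.0068, -0.0018, 0.0011]
```

Emit:
{"fn": "arm_command", "kwargs": {"targets": [[0, -0.002, 0, -0.003, -0.0008, 0.0064, 1], [0, -0.002, 0, -0.0031, -0.0008, 0.0064, 1], [0, -0.002, 0, -0.0036, -0.0009, 0.006, 1], [0, -0.002, 0, -0.0043, -0.0011, 0.0056, 1], [0, -0.002, 0, -0.0049, -0.0013, 0.0051, 1], [0, -0.002, 0, -0.0054, -0.0014, 0.0045, 1], [0, -0.002, 0, -0.0058, -0.0015, 0.0038, 1], [0, -0.002, 0, -0.0062, -0.0016, 0.0031, 1], [0, -0.002, 0, -0.0065, -0.0017, 0.0023, 1], [0, -0.002, 0, -0.0067, -0.0018, 0.0015, 1]]}}

```text
clock: 31.75
tcp_pos: [0.4913, 0.2111, 0.1672]
orientation: [2.576, -0.011, 0.244]
force: [5.7, -1.6, -18.1]
width: 0.019
```

```bash
python3 wind.py 1.2 0
```

```text
clock 31.75 phi 1.464 rad 0.0657 y 0.3205 tang F -7.04 F [  5.7  -1.6 -18.1] w 0.0190 q [-0.18  0.64 -0.8   1.8   0.87  1.43 -1.1 ]
[0.0, 0.001, 0.001, -0.0075, -0.002, -0.0056]
[0.0, 0.001, 0.001, -0.0069, -0.0018, -0.0005]
[0.0, 0.001, 0.001, -0.0068, -0.0018, -0.0014]
[0.0, 0.001, 0.001, -0.0066, -0.0017, -0.0022]
[0.0, 0.001, 0.001, -0.0063, -0.0016, -0.003]
[0.0, 0.001, 0.001, -0.0059, -0.0015, -0.0038]
[0.0, 0.001, 0.001, -0.0054, -0.0014, -0.0045]
[0.0, 0.001, 0.001, -0.0049, -0.0013, -0.0051]
[0.0, 0.001, 0.001, -0.0042, -0.0011, -0.0057]
[0.0, 0.001, 0.001, -0.0035, -0.0009, -0.0062]
```

Emit:
{"fn": "arm_command", "kwargs": {"targets": [[0, 0.001, 0, -0.006, -0.0015, -0.003, 1], [0, 0.001, 0, -0.0066, -0.0017, -0.002, 1], [0, 0.001, 0, -0.0066, -0.0017, -0.0022, 1], [0, 0.001, 0, -0.0065, -0.0017, -0.0026, 1], [0, 0.001, 0, -0.0063, -0.0016, -0.003, 1], [0, 0.001, 0, -0.006, -0.0015, -0.0036, 1], [0, 0.001, 0, -0.0056, -0.0014, -0.0042, 1], [0, 0.001, 0, -0.0051, -0.0013, -0.0048, 1], [0, 0.001, 0, -0.0045, -0.0012, -0.0055, 1], [0, 0.001, 0, -0.0038, -0.001, -0.006, 1]]}}

```text
clock: 32.58
tcp_pos: [0.4576, 0.2024, 0.1597]
orientation: [2.558, -0.08, 0.256]
force: [-0.2, -0.3, 13.9]
width: 0.0188
```

```bash
python3 wind.py 1.2 0
```

```text
clock 32.58 phi 2.038 rad 0.0644 y 0.3208 tang F -6.02 F [-0.2 -0.3 13.9] w 0.0188 q [-0.19  0.59 -0.81  1.92  0.9   1.37 -1.22]
[0.0, 0.008, -0.0, -0.0039, -0.0011, -0.0078]
[0.0, 0.008, -0.0, -0.0055, -0.0015, -0.0043]
[0.0, 0.008, -0.0, -0.005, -0.0013, -0.005]
[0.0, 0.008, -0.0, -0.0044, -0.0012, -0.0056]
[0.0, 0.008, -0.0, -0.0037, -0.001, -0.0061]
[0.0, 0.008, -0.0, -0.003, -0.0008, -0.0065]
[0.0, 0.008, -0.0, -0.0022, -0.0006, -0.0068]
[0.0, 0.008, -0.0, -0.0014, -0.0004, -0.007]
[0.0, 0.008, -0.0, -0.0006, -0.0002, -0.0071]
[0.0, 0.008, -0.0, 0.0003, 0.0, -0.0072]
```

Emit:
{"fn": "arm_command", "kwargs": {"targets": [[0, 0.012, 0, -0.004, -0.001, -0.005, 1], [0, 0.012, 0, -0.005, -0.0013, -0.0045, 1], [0, 0.012, 0, -0.0048, -0.0012, -0.0048, 1], [0, 0.01, 0, -0.0045, -0.0012, -0.005, 1], [0, 0.01, 0, -0.004, -0.001, -0.0053, 1], [0, 0.008, 0, -0.0036, -0.0009, -0.0056, 1], [0, 0.006, 0, -0.0031, -0.0008, -0.006, 1], [0, 0.004, 0, -0.0026, -0.0006, -0.0063, 1], [0, 0.002, 0, -0.002, -0.0005, -0.0066, 1], [0, 0.002, 0, -0.0014, -0.0004, -0.0068, 1]]}}

```text
clock: 33.42
tcp_pos: [0.4394, 0.1975, 0.1437]
orientation: [2.537, -0.075, 0.257]
force: [-5.9, -1.6, 13.6]
width: 0.0189
```

```bash
python3 wind.py 1.2 0
```

```text
clock 33.42 phi 2.428 rad 0.0632 y 0.3210 tang F -6.27 F [-5.9 -1.6 13.6] w 0.0189 q [-0.22  0.6  -0.81  1.96  0.91  1.37 -1.28]
[0.003, 0.008, -0.0, -0.0017, -0.0005, -0.008]
[0.003, 0.008, -0.0, -0.0035, -0.001, -0.0062]
[0.003, 0.008, -0.0, -0.0028, -0.0008, -0.0066]
[0.003, 0.008, -0.0, -0.002, -0.0006, -0.0069]
[0.003, 0.008, -0.0, -0.0012, -0.0004, -0.0071]
[0.003, 0.008, -0.0, -0.0004, -0.0001, -0.0071]
[0.003, 0.008, -0.0, 0.0005, 0.0001, -0.0071]
[0.003, 0.008, -0.0, 0.0013, 0.0003, -0.007]
[0.003, 0.008, -0.0, 0.0021, 0.0005, -0.0068]
[0.003, 0.008, -0.0, 0.0029, 0.0007, -0.0065]
```

The handle has slid about 5 mm in the pads, which wastes motion. I'll re-grip: open a little, recentre, straighten the tool and close harder.

Emit:
{"fn": "arm_command", "kwargs": {"targets": [[0, 0, 0, 0, 0, 0, 0.4], [0, 0, 0, 0, 0, 0, 0.4], [0.008, 0.02, 0, -0.0003, 0, -0.0015, 0.4], [0.008, 0.02, 0, -0.0003, 0, -0.0015, 0.4], [0.008, 0.02, 0, -0.0003, 0, -0.0015, 0.4], [0.006, 0.018, 0, -0.0003, 0, -0.001, 0.4], [0, 0, 0, 0, 0, 0, 1], [0, 0, 0, 0, 0, 0, 1], [0, 0, 0, 0, 0, 0, 1], [0, 0, 0, 0, 0, 0, 1]], "force": 45}}

```text
clock: 34.25
tcp_pos: [0.438, 0.1994, 0.1451]
orientation: [2.587, -0.008, 0.255]
force: [-0.1, 0.2, 1.9]
width: 0.0186
```

```bash
python3 wind.py 1.1 0
```

```text
clock 34.25 phi 2.403 rad 0.0642 y 0.3223 tang F -1.37 F [-0.1  0.2  1.9] w 0.0186 q [-0.17  0.6  -0.83  1.93  0.86  1.36 -1.18]
[-0.001, 0.001, -0.0, -0.0007, -0.0004, -0.0081]
[-0.001, 0.001, -0.0, -0.0034, -0.0011, -0.0055]
[-0.001, 0.001, -0.0, -0.0028, -0.0009, -0.0059]
[-0.001, 0.001, -0.0, -0.0022, -0.0007, -0.0062]
[-0.001, 0.001, -0.0, -0.0015, -0.0006, -0.0064]
[-0.001, 0.001, -0.0, -0.0008, -0.0004, -0.0065]
[-0.001, 0.001, -0.0, -0.0001, -0.0002, -0.0066]
[-0.001, 0.001, -0.0, 0.0006, -0.0, -0.0065]
[-0.001, 0.001, -0.0, 0.0013, 0.0001, -0.0064]
[-0.001, 0.001, -0.0, 0.002, 0.0003, -0.0063]
```

Emit:
{"fn": "arm_command", "kwargs": {"targets": [[0, 0, 0, 0, 0, 0, 0.4], [0, 0, 0, 0, 0, 0, 0.4], [0, 0, 0, 0, -0.0005, -0.002, 0.4], [0, 0, 0, 0, -0.0005, -0.002, 0.4], [0, 0, 0, 0, -0.0005, -0.002, 0.4], [0, 0, 0, 0, 0, -0.0015, 0.4], [0, 0, 0, 0, 0, 0, 1], [0, 0, 0, 0, 0, 0, 1], [0, 0, 0, 0, 0, 0, 1], [0, 0, 0, 0, 0, 0, 1]], "force": 45}}

```text
clock: 35.08
tcp_pos: [0.4385, 0.1972, 0.136]
orientation: [2.586, -0.008, 0.255]
force: [0.2, 0.5, -0.2]
width: 0.0187
```

```bash
python3 wind.py 1.1 0
```

```text
clock 35.08 phi 2.520 rad 0.0586 y 0.3202 tang F -0.04 F [ 0.2  0.5 -0.2] w 0.0187 q [-0.18  0.62 -0.82  1.94  0.87  1.35 -1.2 ]
[-0.0, 0.001, -0.0, -0.0043, -0.0011, -0.0049]
[-0.0, 0.001, -0.0, -0.0028, -0.0007, -0.0059]
[-0.0, 0.001, -0.0, -0.0022, -0.0005, -0.0062]
[-0.0, 0.001, -0.0, -0.0015, -0.0004, -0.0064]
[-0.0, 0.001, -0.0, -0.0008, -0.0002, -0.0065]
[-0.0, 0.001, -0.0, -0.0001, 0.0, -0.0066]
[-0.0, 0.001, -0.0, 0.0006, 0.0002, -0.0065]
[-0.0, 0.001, -0.0, 0.0013, 0.0004, -0.0064]
[-0.0, 0.001, -0.0, 0.0019, 0.0005, -0.0062]
[-0.0, 0.001, -0.0, 0.0026, 0.0007, -0.006]
```

Re-gripped centrally. Winding on.

Emit:
{"fn": "arm_command", "kwargs": {"targets": [[0, 0.001, 0, -0.004, -0.001, -0.0055, 1], [0, 0.001, 0, -0.0032, -0.0008, -0.0058, 1], [0, 0.001, 0, -0.0027, -0.0007, -0.0061, 1], [0, 0.001, 0, -0.0021, -0.0005, -0.0064, 1], [0, 0.001, 0, -0.0014, -0.0004, -0.0066, 1], [0, 0.001, 0, -0.0008, -0.0002, -0.0066, 1], [0, 0.001, 0, -0.0002, 0, -0.0066, 1], [0, 0.001, 0, 0.0005, 0.0001, -0.0066, 1], [0, 0.001, 0, 0.0011, 0.0003, -0.0065, 1], [0, 0.001, 0, 0.0018, 0.0005, -0.0064, 1]]}}

```text
clock: 35.92
tcp_pos: [0.4287, 0.1945, 0.0821]
orientation: [2.574, -0.011, 0.254]
force: [-2.2, 0.2, 6.4]
width: 0.0186
```

```bash
python3 wind.py 1.4 0
```

```text
clock 35.92 phi -2.811 rad 0.0611 y 0.3202 tang F -6.74 F [-2.2  0.2  6.4] w 0.0186 q [-0.22  0.7  -0.78  1.98  0.94  1.29 -1.3 ]
[0.001, 0.001, -0.0, 0.0044, 0.0012, -0.0072]
[0.001, 0.001, -0.0, 0.0042, 0.0011, -0.0072]
[0.001, 0.001, -0.0, 0.0051, 0.0014, -0.0065]
[0.001, 0.001, -0.0, 0.0059, 0.0016, -0.0057]
[0.001, 0.001, -0.0, 0.0066, 0.0018, -0.0048]
[0.001, 0.001, -0.0, 0.0072, 0.0019, -0.0038]
[0.001, 0.001, -0.0, 0.0076, 0.002, -0.0027]
[0.001, 0.001, -0.0, 0.0079, 0.0021, -0.0016]
[0.001, 0.001, -0.0, 0.0081, 0.0021, -0.0004]
[0.001, 0.001, -0.0, 0.008, 0.0021, 0.0008]
```

Emit:
{"fn": "arm_command", "kwargs": {"targets": [[0.001, 0, 0, 0.0035, 0.0009, -0.0074, 1], [0.001, 0, 0, 0.0042, 0.0011, -0.0072, 1], [0.001, 0, 0, 0.005, 0.0013, -0.0066, 1], [0.001, 0, 0, 0.0057, 0.0015, -0.0059, 1], [0.001, 0, 0, 0.0064, 0.0017, -0.0051, 1], [0.001, 0, 0, 0.007, 0.0018, -0.0042, 1], [0.001, 0, 0, 0.0074, 0.0019, -0.0033, 1], [0.001, 0, 0, 0.0077, 0.002, -0.0023, 1], [0.001, 0, 0, 0.0079, 0.0021, -0.0013, 1], [0.001, 0, 0, 0.008, 0.0021, -0.0002, 1]]}}

```text
clock: 36.75
tcp_pos: [0.4783, 0.2074, 0.0396]
orientation: [2.571, 0.011, 0.249]
force: [-6.1, -1.2, 0.2]
width: 0.0186
```

```bash
python3 wind.py 1.2 0
```

```text
clock 36.75 phi -1.670 rad 0.0627 y 0.3203 tang F -6.13 F [-6.1 -1.2  0.2] w 0.0186 q [-0.24  0.82 -0.71  1.86  0.99  1.3  -1.26]
[0.001, -0.001, 0.001, 0.0072, 0.0019, 0.0028]
[0.001, -0.001, 0.001, 0.0069, 0.0018, 0.0006]
[0.001, -0.001, 0.001, 0.0068, 0.0018, 0.0014]
[0.001, -0.001, 0.001, 0.0066, 0.0017, 0.0023]
[0.001, -0.001, 0.001, 0.0063, 0.0016, 0.0031]
[0.001, -0.001, 0.001, 0.0059, 0.0015, 0.0038]
[0.001, -0.001, 0.001, 0.0054, 0.0014, 0.0045]
[0.001, -0.001, 0.001, 0.0048, 0.0013, 0.0051]
[0.001, -0.001, 0.001, 0.0042, 0.0011, 0.0057]
[0.001, -0.001, 0.001, 0.0035, 0.0009, 0.0062]
```

Emit:
{"fn": "arm_command", "kwargs": {"targets": [[0.001, -0.001, 0.001, 0.0074, 0.0019, 0.0005, 1], [0.001, -0.001, 0.001, 0.0074, 0.0019, 0.0008, 1], [0.001, -0.001, 0.001, 0.0073, 0.0019, 0.0014, 1], [0.001, -0.001, 0.001, 0.0071, 0.0018, 0.0021, 1], [0.001, -0.001, 0.001, 0.0069, 0.0018, 0.0028, 1], [0.001, -0.001, 0.001, 0.0066, 0.0017, 0.0034, 1], [0.001, -0.001, 0.001, 0.0062, 0.0016, 0.004, 1], [0.001, -0.001, 0.001, 0.0058, 0.0015, 0.0046, 1], [0.001, -0.001, 0.001, 0.0053, 0.0014, 0.0051, 1], [0.001, -0.001, 0.001, 0.0048, 0.0012, 0.0056, 1]]}}

```text
clock: 37.58
tcp_pos: [0.5226, 0.2194, 0.0555]
orientation: [2.584, 0.049, 0.254]
force: [2.9, 0.7, -13.6]
width: 0.0184
```

```bash
python3 wind.py 1.1 0
```

```text
clock 37.58 phi -0.856 rad 0.0614 y 0.3205 tang F -6.65 F [  2.9   0.7 -13.6] w 0.0184 q [-0.22  0.84 -0.71  1.74  0.97  1.36 -1.12]
[0.001, -0.005, -0.0, 0.0035, 0.0009, 0.0059]
[0.001, -0.005, -0.0, 0.004, 0.0011, 0.0051]
[0.001, -0.005, -0.0, 0.0035, 0.0009, 0.0055]
[0.001, -0.005, -0.0, 0.0029, 0.0007, 0.0058]
[0.001, -0.005, -0.0, 0.0022, 0.0006, 0.0061]
[0.001, -0.005, -0.0, 0.0016, 0.0004, 0.0064]
[0.001, -0.005, -0.0, 0.0009, 0.0002, 0.0065]
[0.001, -0.005, -0.0, 0.0002, 0.0001, 0.0066]
[0.001, -0.005, -0.0, -0.0005, -0.0001, 0.0065]
[0.001, -0.005, -0.0, -0.0012, -0.0003, 0.0064]
```

φ = 11.71; about 2.98 rad to go.

Emit:
{"fn": "arm_command", "kwargs": {"targets": [[0.001, -0.007, 0, 0.0045, 0.0011, 0.005, 1], [0.001, -0.007, 0, 0.0043, 0.0011, 0.0051, 1], [0.001, -0.007, 0, 0.0038, 0.001, 0.0055, 1], [0.001, -0.007, 0, 0.0033, 0.0008, 0.0058, 1], [0.001, -0.006, 0, 0.0027, 0.0007, 0.006, 1], [0.001, -0.006, 0, 0.0021, 0.0005, 0.0063, 1], [0.001, -0.005, 0, 0.0015, 0.0004, 0.0064, 1], [0.001, -0.005, 0, 0.0009, 0.0002, 0.0065, 1], [0.001, -0.003, 0, 0.0002, 0.0001, 0.0066, 1], [0.001, -0.003, 0, -0.0004, -0.0001, 0.0066, 1]]}}

```text
clock: 38.42
tcp_pos: [0.5379, 0.223, 0.1228]
orientation: [2.573, 0.005, 0.247]
force: [-6.7, -2.8, -11.1]
width: 0.0185
```

```bash
python3 wind.py 1.1 0
```

```text
clock 38.42 phi 0.359 rad 0.0592 y 0.3204 tang F -7.82 F [ -6.7  -2.8 -11.1] w 0.0185 q [-0.21  0.75 -0.74  1.71  0.93  1.42 -1.08]
[0.001, -0.0, 0.001, -0.0021, -0.0005, 0.0062]
[0.001, -0.0, 0.001, -0.0032, -0.0008, 0.0057]
[0.001, -0.0, 0.001, -0.0038, -0.001, 0.0053]
[0.001, -0.0, 0.001, -0.0043, -0.0011, 0.0048]
[0.001, -0.0, 0.001, -0.0048, -0.0012, 0.0043]
[0.001, -0.0, 0.001, -0.0052, -0.0013, 0.0037]
[0.001, -0.0, 0.001, -0.0056, -0.0014, 0.0031]
[0.001, -0.0, 0.001, -0.0059, -0.0015, 0.0025]
[0.001, -0.0, 0.001, -0.0061, -0.0016, 0.0018]
[0.001, -0.0, 0.001, -0.0063, -0.0016, 0.0011]
```

Emit:
{"fn": "arm_command", "kwargs": {"targets": [[0.001, 0, 0.001, -0.0024, -0.0006, 0.006, 1], [0.001, 0, 0.001, -0.0032, -0.0008, 0.0056, 1], [0.001, 0, 0.001, -0.0038, -0.001, 0.0052, 1], [0.001, 0, 0.001, -0.0043, -0.0011, 0.0047, 1], [0.001, 0, 0.001, -0.0048, -0.0012, 0.0042, 1], [0.001, 0, 0.001, -0.0052, -0.0013, 0.0036, 1], [0.001, 0, 0.001, -0.0056, -0.0014, 0.003, 1], [0.001, 0, 0.001, -0.0059, -0.0015, 0.0023, 1], [0.001, 0, 0.001, -0.0061, -0.0016, 0.0016, 1], [0.001, 0, 0.001, -0.0063, -0.0016, 0.0009, 1]]}}

```text
clock: 39.25
tcp_pos: [0.4874, 0.2099, 0.1599]
orientation: [2.59, -0.0, 0.26]
force: [6.4, 0.2, -23.0]
width: 0.0186
```

```bash
python3 wind.py 0.6 0
```

```text
clock 39.25 phi 1.520 rad 0.0581 y 0.3201 tang F -7.37 F [  6.4   0.2 -23. ] w 0.0186 q [-0.17  0.64 -0.8   1.82  0.87  1.41 -1.09]
[-0.001, -0.0, -0.001, -0.0034, -0.0008, 0.0016]
[-0.001, -0.0, -0.001, -0.0035, -0.0009, -0.0001]
[-0.001, -0.0, -0.001, -0.0035, -0.0009, -0.0004]
[-0.001, -0.0, -0.001, -0.0034, -0.0009, -0.0006]
[-0.001, -0.0, -0.001, -0.0034, -0.0008, -0.0008]
[-0.001, -0.0, -0.001, -0.0033, -0.0008, -0.001]
[-0.001, -0.0, -0.001, -0.0033, -0.0008, -0.0012]
[-0.001, -0.0, -0.001, -0.0032, -0.0008, -0.0014]
[-0.001, -0.0, -0.001, -0.0031, -0.0008, -0.0016]
[-0.001, -0.0, -0.001, -0.003, -0.0007, -0.0018]
```

φ = 14.09, 0.60 rad to go.

Emit:
{"fn": "arm_command", "kwargs": {"targets": [[0, 0, -0.001, -0.0035, -0.0008, -0.0008, 1], [0, 0, -0.001, -0.0035, -0.0009, -0.0004, 1], [0, 0, -0.001, -0.0035, -0.0009, -0.0004, 1], [0, 0, -0.001, -0.0034, -0.0009, -0.0006, 1], [0, 0, -0.001, -0.0034, -0.0008, -0.0008, 1], [0, 0, -0.001, -0.0033, -0.0008, -0.001, 1], [0, 0, -0.001, -0.0033, -0.0008, -0.0012, 1], [0, 0, 0, -0.0032, -0.0008, -0.0014, 1], [0, 0, 0, -0.0031, -0.0008, -0.0016, 1], [0, 0, 0, -0.003, -0.0007, -0.0018, 1]]}}

```text
clock: 40.08
tcp_pos: [0.4758, 0.207, 0.1589]
orientation: [2.593, -0.056, 0.264]
force: [8.2, 1.2, -14.7]
width: 0.0183
```

```bash
python3 wind.py 0.2 4 cam; ls f_scene*; python3 - <<'E'
from wind import *
h=hand();print("phi from x",np.arccos((h[0]-C[0])/RAD))
E
```

```text
clock 40.08 phi 1.743 rad 0.0580 y 0.3201 tang F -5.61 F [  8.2   1.2 -14.7] w 0.0183 q [-0.17  0.6  -0.81  1.88  0.89  1.36 -1.15]
[-0.004, 0.009, -0.002, -0.0022, -0.0005, 0.0013]
[-0.004, 0.009, -0.002, -0.0019, -0.0004, -0.0004]
[-0.004, 0.009, -0.002, -0.0019, -0.0004, -0.0005]
[-0.004, 0.009, -0.002, -0.0019, -0.0004, -0.0006]
[-0.004, 0.009, -0.002, -0.0018, -0.0004, -0.0006]
[-0.004, 0.009, -0.002, -0.0018, -0.0004, -0.0007]
f_scene_22.77.npy
f_scene_23.70.npy
f_scene_24.63.npy
f_scene_25.57.npy
f_scene_26.50.npy
f_scene_27.43.npy
f_scene_40.08.npy
phi from x 1.7414994593553563
```

Emit:
{"fn": "arm_command", "kwargs": {"targets": [[0, 0.009, -0.001, -0.0035, -0.0009, -0.0008, 1], [0, 0.009, -0.001, -0.0035, -0.0009, -0.0009, 1], [0, 0.009, -0.001, -0.0035, -0.0009, -0.001, 1], [0, 0.009, -0.001, -0.0034, -0.0009, -0.0011, 1], [0, 0.009, -0.001, -0.0033, -0.0008, -0.0012, 1], [0, 0.006, -0.001, -0.0032, -0.0008, -0.0014, 1], [0, 0.004, -0.001, -0.003, -0.0008, -0.0015, 1], [0, 0, 0, -0.0025, -0.0006, -0.0015, 1], [0, 0, 0, -0.002, -0.0005, -0.0015, 1], [0, 0, 0, 0, 0, 0, 1]]}}

```text
clock: 41.02
tcp_pos: [0.4736, 0.2066, 0.1588]
orientation: [2.611, -0.062, 0.265]
force: [3.0, 0.5, -25.0]
width: 0.0185
```

```bash
python3 wind.py 0.2 4 cam; python3 - <<'E'
from wind import *
h=hand();print("phi from x",np.arccos((h[0]-C[0])/RAD))
L=lambda t:np.load("f_scene_%s.npy"%t)[245-18:245+14,373-14:373+4].astype(int)
import glob
fs=sorted(glob.glob("f_scene_*.npy"),key=lambda f:float(f[8:-4]))
a=L("26.50")
print([(f[8:-4],round(float(abs(L(f[8:-4])-a).mean()),1)) for f in fs])
E
```

```text
clock 41.02 phi 1.782 rad 0.0584 y 0.3200 tang F 2.27 F [  3.    0.5 -25. ] w 0.0185 q [-0.15  0.59 -0.82  1.89  0.89  1.34 -1.15]
[-0.007, 0.009, -0.002, -0.0022, -0.0005, 0.0008]
[-0.007, 0.009, -0.002, -0.0019, -0.0004, -0.0005]
[-0.007, 0.009, -0.002, -0.0019, -0.0004, -0.0006]
[-0.007, 0.009, -0.002, -0.0018, -0.0004, -0.0006]
[-0.007, 0.009, -0.002, -0.0018, -0.0004, -0.0007]
[-0.007, 0.009, -0.002, -0.0018, -0.0004, -0.0008]
phi from x 1.7771298378232028
[('22.77', 2.0), ('23.70', 2.0), ('24.63', 1.7), ('25.57', 1.5), ('26.50', 0.0), ('27.43', 8.9), ('40.08', 14.7), ('41.02', 14.3)]
```

The push has stalled on built-up stress in the grip. I release, straighten, re-grip, then finish with fewer, firmer rows.

Emit:
{"fn": "arm_command", "kwargs": {"targets": [[0, 0, 0, 0, 0, 0, 0.4], [0, 0, 0, 0, 0, 0, 0.4], [-0.01, 0.015, -0.003, 0, 0, 0, 0.4], [-0.01, 0.015, -0.003, 0, 0, 0, 0.4], [-0.01, 0.015, -0.003, 0, 0, 0, 0.4], [-0.01, 0.01, -0.003, 0, 0, 0, 0.4], [0, 0, 0, 0, 0, 0, 1], [0, 0, 0, 0, 0, 0, 1], [0, 0, 0, 0, 0, 0, 1], [0, 0, 0, 0, 0, 0, 1]], "force": 30}}

```text
clock: 41.95
tcp_pos: [0.4763, 0.2075, 0.1708]
orientation: [2.571, -0.004, 0.254]
force: [-1.1, -0.6, -0.2]
width: 0.0188
```

```bash
python3 wind.py 0.35 4
```

```text
clock 41.95 phi 1.692 rad 0.0693 y 0.3208 tang F 1.18 F [-1.1 -0.6 -0.2] w 0.0188 q [-0.18  0.61 -0.81  1.83  0.86  1.43 -1.1 ]
[0.002, 0.001, -0.0, -0.0022, -0.0006, -0.01]
[0.002, 0.001, -0.0, -0.0033, -0.0009, -0.0007]
[0.002, 0.001, -0.0, -0.0032, -0.0009, -0.0009]
[0.002, 0.001, -0.0, -0.0032, -0.0009, -0.0011]
[0.002, 0.001, -0.0, -0.0031, -0.0009, -0.0013]
[0.002, 0.001, -0.0, -0.003, -0.0008, -0.0015]
```

Emit:
{"fn": "arm_command", "kwargs": {"targets": [[0, 0, 0, -0.003, -0.0008, -0.0006, 1], [0, 0, 0, -0.003, -0.0008, -0.0006, 1], [0, 0, 0, -0.003, -0.0008, -0.0007, 1], [0, 0, 0, -0.003, -0.0008, -0.0008, 1], [0, 0, 0, -0.003, -0.0008, -0.001, 1], [0, 0, 0, -0.003, -0.0008, -0.0012, 1], [0, 0, 0, -0.003, -0.0008, -0.0014, 1], [0, 0, 0, -0.003, -0.0008, -0.0016, 1], [0, 0, 0, -0.0025, -0.0006, -0.0016, 1], [0, 0, 0, 0, 0, 0, 1]]}}

```text
clock: 42.78
tcp_pos: [0.4654, 0.2047, 0.1682]
orientation: [2.573, -0.046, 0.263]
force: [-0.4, -0.6, -2.8]
width: 0.0184
```

```bash
python3 wind.py 0.2 4 cam; python3 - <<'E'
from wind import *
h=hand();print("phi from x",np.arccos((h[0]-C[0])/RAD))
import glob
fs=sorted(glob.glob("f_scene_*.npy"),key=lambda f:float(f[8:-4]))
L=lambda t:np.load("f_scene_%s.npy"%t)[245-18:245+14,373-14:373+4].astype(int)
print([(f[8:-4],round(float(abs(L(f[8:-4])-L("26.50")).mean()),1)) for f in fs[-4:]])
T=[cv2.resize(np.load(f)[219:271,343:403],(260,225),interpolation=2) for f in [fs[4],fs[5],fs[-2],fs[-1]]]
save("col2",np.vstack([np.hstack(T[:2]),np.hstack(T[2:])]))
E
```

```text
clock 42.78 phi 1.870 rad 0.0693 y 0.3208 tang F 1.33 F [-0.4 -0.6 -2.8] w 0.0184 q [-0.18  0.59 -0.81  1.89  0.88  1.39 -1.15]
[-0.0, 0.008, -0.001, 0.0009, 0.0002, -0.0098]
[-0.0, 0.008, -0.001, -0.0018, -0.0005, -0.0007]
[-0.0, 0.008, -0.001, -0.0018, -0.0005, -0.0007]
[-0.0, 0.008, -0.001, -0.0018, -0.0005, -0.0008]
[-0.0, 0.008, -0.001, -0.0017, -0.0005, -0.0009]
[-0.0, 0.008, -0.001, -0.0017, -0.0005, -0.0009]
phi from x 1.9209675400123791
[('27.43', 8.9), ('40.08', 14.7), ('41.02', 14.3), ('42.78', 10.6)]
```

View pics/col2.png

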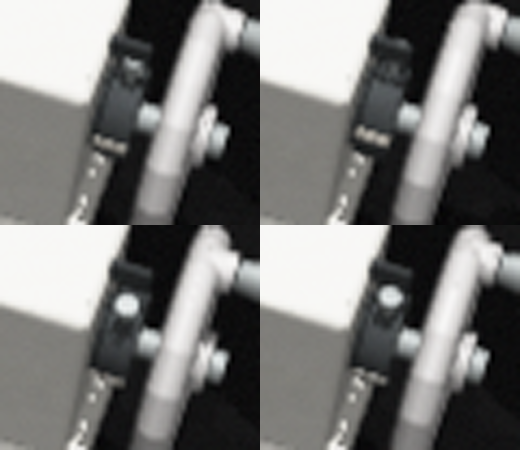

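Collar crops: the white line stands at (110,145) at engagement, at y = 133 when 0.25 rad past it, and at y = 153 now. That is about 0.2 rad short of exactly two turns, which matches the handle angle (1.92 against 2.12) and is well inside an eighth of a turn. I leave it there, release and withdraw along the tool.

Emit:
{"fn": "arm_command", "kwargs": {"targets": [[0, 0, 0, 0, 0, 0, 0.2], [0, 0, 0, 0, 0, 0, 0.1], [0, 0, 0, 0, 0, 0, 0], [0, 0, 0, 0, 0, 0, 0], [0, 0, 0, -0.0013, 0.005, 0.0085, 0], [0, 0, 0, -0.0025, 0.01, 0.017, 0], [0, 0, 0, -0.004, 0.015, 0.025, 0], [0, 0, 0, -0.004, 0.015, 0.025, 0], [0, 0, 0, -0.004, 0.015, 0.025, 0], [0, 0, 0, 0, 0, 0, 0]]}}

```text
clock: 43.72
tcp_pos: [0.4432, 0.2657, 0.2722]
orientation: [2.573, -0.032, 0.262]
force: [-0.1, 0.5, 0.6]
width: 0.0458
```

```bash
python3 - <<'E'
from wind import *
s=r.get_state();print(s["tcp_pos"],s["force"],s["width"],hand())
p=viewer.read_camera("scene");f=p["frame"].astype(int)
L=lambda F:F[245-18:245+14,373-14:373+4].astype(int)
print("collar vs 42.78",abs(L(f)-L(np.load("f_scene_42.78.npy"))).mean(),"vs ref",abs(L(f)-L(np.load("f_scene_26.50.npy"))).mean())
t=viewer.read_camera("top")
for n in("tin","wash_bottle","cylinder"):
    print(n,[[np.round(d["point"],1).tolist() for d in models.tip_of(q,n)[:2]] for q in(p,t)])
E
```

```text
[0.44318941 0.26570888 0.27216646] [-0.11809296  0.48632147  0.61578926] 0.04576606999643147 [-0.02803236  0.38545491  0.2881702 ]
collar vs 42.78 1.0422453703703705 vs ref 10.816550925925926
tin [[[311.2, 200.5]], [[240.9, 253.1]]]
wash_bottle [[[266.4, 318.5]], [[203.8, 135.2], [234.1, 191.5]]]
cylinder [[[223.8, 290.5]], [[238.1, 133.0], [225.4, 178.5]]]
```

Clear of everything: the collar has not moved since release, and the bystanders are where they started.

```bash
python3 -c "
from rig import order
print(order.sign_off())"
```

```text
the job is handed in; nothing more can be done
None
```

I drew the pin, laid it in the aluminium tray, and wound the screw two turns from where the collar began to move. I estimate it stopped about 0.2 rad short of exactly two turns, against the eighth-turn allowance of 0.785 rad. The job was handed in at about 44 s; sign-off reports no verdict.

- **Pin:** I lifted it straight up before moving aside and set it down at a shallow angle. I opened the fingers only once I felt about 1.3 N of contact. The top picture then showed both pins lying flat in the grey tray.
- **Winding:** The slack ended about 2.4 rad after the start, where the force rose from 2 N to 6.6 N. Pictures put the collar's first movement at the same point.
- **Final angle:** The handle angle and the collar's white line both give about 0.2 rad short. The collar did not move when I let go.
- **Bystanders:** The tin, wash bottle and cylinder were detected where they stood at the start, within about 2 pixels.

**What went wrong on the way:**
- The handle slid in the pads and the push stalled once, so I re-gripped it three times.
- At release after the stall the tool sprang up about 12 mm.
- The highest wrist force I read was about 26 N (limit 120 N); I read it only at the end of each move, so brief peaks could have been higher.

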